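# Switch off a power unit by its stop bar and hang the lockout plate

## Task

Make the power unit safe for work: press its long red stop bar near the middle, so that both ends go down evenly and neither end rocks ahead of the other, until the bar is fully home, where it stays. Then take the orange lockout plate out of its stand, slide its side slot over the headed pin on the post behind the power unit, and leave it hanging there on its own. Do not push the other things on the table about.

Things in the scene. Friction and masses are not known exactly. Their poses are not given: they have to be found in the camera images.
- power_unit: Black console fixed to the table, 260 mm wide (its y), 200 deep (x), 144 high at the back. Origin: centre of its underside; z up, x front to back. Its front looks to about the robot's left (within 20 degrees). Its grey front panel slopes up along +x at 35 degrees from level (outward normal (-0.574, 0, 0.819) in its frame). Behind its back (x = +165 mm) a post, 174 mm high, carries the pin.
- guard_mid (a point): Middle of the steel guard tube: 16 mm thick, 244 mm long along the unit's y, level, 226 mm above the table, right above the red bar, so a tool pointing straight down cannot reach the bar: come in from the front below the tube, along the panel's normal, tilted about 35 degrees. From its ends arms run back (+x) at this height, then down to the console.
- bar_mid (a point): Middle of the outer face of the red stop bar, 200 mm long (this point's y, as the unit's y), 36 wide, 12 thick. The point's z points out of that face (press against it), x up the slope. It moves with the bar. When up, the face lies 27 mm out from the panel, parallel to it.
- stop_bar (a joint): Press angle (rad) of the red bar about its hinge, which runs along the bar 40 mm up the slope from the bar's centre line: 0 fully up, 0.2 fully home on a solid stop (8 mm travel at the centre line). Starts between 0 and 0.03. About 6 N at the centre line moves it; it stays where it is left.
- bar_rock (a joint): Seesaw angle (rad) of the red bar about its middle: 0 when its ends are even, at most +-0.12; at 0.06 one end is 6 mm down and the other 6 mm up. A spring of 4.5 N m/rad levels it: 6 N pressed 45 mm off the middle rocks it by 0.06; the harder the push, the nearer to the middle it must be.
- pin_mid (a point): Point on the axis of the steel pin, half-way along its free length. Own axes: x = the unit's +y, y = the unit's -x, z up. The pin is level, 10 mm thick, 160 mm above the table, points to -x; free for 45 mm, from the post's face (x = +22 mm here) to its head (x = -23 mm), a disc 26 mm across. Post 34 wide (y). Free space lies on the pin's -y side; the console begins at y = +65 mm.
- tag_grip (a point): Centre of the white grip tab on top of the orange lockout plate; tab 14 mm thick (x), 50 wide (y), 40 high. Plate: loose, about 160 g, bottom-heavy, 70 mm wide (y), 6 thick (x), 170 high with its tab, underside 150 below this point. Starts upright in the stand with this point 160 mm above the table. x across the thickness, z up.
- tag_slot (a point): Middle of the mouth of the plate's slot, on its +y edge, 35 mm from the centre line and 73 mm below the tab's centre; axes as the plate's. The slot is 22 mm high and runs level from this edge past the centre line (closed end 11 mm beyond it). At the centre line it rises into a notch 22 mm wide, its top 12 mm above the slot's upper edge.
- tag_seat (a point): Point on the plate's centre line 55 mm below the tab's centre, 5 mm below the notch's top: the pin's axis lies here when the plate hangs. Axes as the plate's (y towards the slot's open side). To hang it, hold this point 18 mm above the pin's axis, move the plate along its +y until the pin is at the centre line, lower it 18 mm.
- stand: Dark steel stand fixed to the table, 110 x 100 mm, in which the lockout plate stands at the start: a 10 mm thick foot and a 50 mm high pocket 9 mm by 76 mm inside. Origin: centre of its underside; yaw as the plate's. The plate comes out straight up.
- net_box: Bystander: white flat network box, 110 x 170 x 30 mm, loose. Origin at the centre of its underside.
- adapter: Bystander: black power adapter, 120 x 55 x 34 mm, loose. Origin at the centre of its underside.
- cap_bin: Bystander: blue open bin of connector caps, 110 x 90 x 50 mm, loose. Origin at the centre of its underside.
Mind the look-alikes: they are no part of the job. Of the things that look like the part that bears tag_grip, the smallest one is meant.

How it is judged (in metres and radians):
On the way, in this order (a step that is already met when the one before it is completed fails the run):
1. the stop bar is fully home, both ends level (value of joint stop_bar above 0.17 rad and value of joint bar_rock between -0.06 and 0.06 rad), for 0.2 s.
2. the lockout plate's seat notch is on the pin (x of tag_seat in the frame of pin_mid between -0.024 and 0.024 m and y of tag_seat in the frame of pin_mid between -0.01 and 0.01 m and z of tag_seat in the frame of pin_mid between -0.007 and 0.007 m), for 0.2 s.
At the end, for the whole second after the job is handed in: The stop bar is home (joint above 0.17 of 0.2 rad) and level (within 0.06 rad); the lockout plate hangs at rest on the pin between post and head, its seat point within 10 mm sideways and 7 mm in height of the pin's axis, within 0.3 rad of upright (all of step 1 and all of step 2 and angle between tag's own z axis and vertical below 0.3 rad and linear speed of tag below 0.05 m/s and angular speed of tag below 0.5 rad/s); the robot touches nothing.
It fails at once if the stop bar was rocked: pressed so far off its middle that it tilted by more than 0.06 rad (value of joint bar_rock above 0.06 rad or value of joint bar_rock below -0.06 rad).
It fails at once if a bystander was pushed by more than 30 mm (distance of any of net_box, adapter, cap_bin from where it was at the start of the episode above 0.03 m).
It also fails if it takes over 59 s, if anything falls off the work surface, if the arm or the gripper's body presses on something with over 40 N, if the wrist force passes 120 N, or if a joint passes its speed limit or range.

## Robot

A 7-joint arm with a two-finger parallel gripper is mounted at the origin on the work surface. World frame = base frame: x ahead of the robot, y to its left, z up, the work surface at z = 0. Lengths are in mm, angles in rad, forces in N, time in s.
With the tool pointing down it reaches from about 350 to 900 mm from the base axis. Payload 7.2 kg.
Tool frame: the origin (TCP) lies midway between the tips of the shut fingers; the grasp point (between the pads) lies 19 mm behind it; z points along the fingers, x is the direction in which the jaws open and shut, and the axes are right-handed (so a half turn about z gives the same grasp; the last joint's range is limited). The gripper opens to 85 mm and grips with 20 to 120 N. Pads are 22 mm wide; open, the fingers measure 114 mm over their backs; the gripper's body (76 mm by 85 mm) begins 54 mm behind the grasp point. The pads swing forward as they close: fully open they stand 13 mm farther back than shut.
Start: joints at [1.219, 0.411, -0.013, 1.596, 0.006, 1.134, -0.082], TCP at [174.991, -600.006, 231.297] pointing down, gripper open.
Joint ranges: [-2.95, 2.95], [-0.29, 1.99], [-1.47, 1.44], [0.14, 2.54], [-1.03, 4.17], [0.13, 1.85], [-2.86, 2.86]. Speed limits (rad/s): [2.39, 2.39, 3.01, 3.01, 3.14, 3.14, 3.14].

## Interface

Orientations are given as a unit quaternion [w, x, y, z].
In Python, from plant import readout, optics, ticket gives the robot as it stands. The module is installed in compiled form; this text tells all that it offers.
- The arm moves only by the tool servo_tool, never from a script. Its argument "moves" is one flat list of numbers, 6 for each row, row after row: the shift along the tool's x, y, z in cm, then the turn, a rotation vector about the tool's x, y, z in degrees. In form: [x, y, z, ax, ay, az, x, y, z, ax, ay, az, ...]. A call has 1 to 5 rows; each row shifts and turns the pose as measured when the row begins, along the tool's axes as they then stand; what a row does not reach is not made up. A row lasts 1/12 s, in which the tool goes at most 41.7 mm and 7.16 degrees, less where a joint would pass 70% of its speed; a pose out of reach is approached as far as the arm can. A call is refused whole if a number of a shift passes 4.17 or a number of a turn 7.16, either way. A call with a gripper value outside its range is refused whole. "gripper" is the gripper's target within -1 to 1 (fully open at 1, half-way at 0, shut at -1), set as the call begins (left out, the last holds). The fingers move at their own pace and stop on an object; "newtons" is the grip in N (left out, the last holds). Time passes only in rows, so rows that do not move let the fingers close. It gives the time, the measured TCP pose, the force and the opening at its end, in the units of the state.
- readout.sense(): the state, without advancing time (a new reading comes with each control period).
- optics.capture(name): name is "scene" or "top" or "wrist"; returns a dict with "frame" (384x512x3 uint8, blue, green, red), "mtx" (3x3 intrinsics, pixels), "world_from_camera" (4x4, takes a point from camera to world coordinates). Camera axes: x right, y down, z forward; pixel columns grow to the right and rows downward; lengths in mm; the calibration is good to about 2 mm. The wrist camera is an equidistant fisheye: a pixel r from the principal point sees the ray r / f radians off the axis. A picture is of the moment at which its call begins. There is no depth.
- ticket.finish_job(): hands the job in, once; it reports no verdict.
The state is a dict: "clock": time; "joint_pos": joint angles; "joint_vel": joint speeds; "joint_torque": joint torques, N m; "tcp_pos": TCP position; "ee_rot": TCP orientation; "force": force on the tool from outside, world axes, zero at the start; "moment": the same for the moment, N m; "gripper_width": finger opening in mm.
Only numpy, scipy, OpenCV 4.12 (cv2) and the standard library are available. Lean on these libraries where they do the work, as an engineer would, in place of code of your own. Each camera call takes 0.05 s, during which the arm holds its last target.

## Working session

There is one attempt and no reset: what is moved stays moved. The work goes in short steps, Python scripts to look and compute and a tool call to move; the robot and the scene stay as the last step left them, time stands still between calls to the robot, and variables do not carry over. Pictures are saved under pics/ and viewed, and the job is handed in when it is done.

Besides the shell and the picture viewer there is one more tool, called after "Emit:" by a JSON object that holds its "op" and its "data". servo_tool: Moves the arm, as the interface text tells. Its arguments: {"type":"object","properties":{"moves":{"type":"array"},"gripper":{"type":"number"},"newtons":{"type":"number"}},"required":["moves"]}

```bash
mkdir -p pics; cat > h.py <<'E'
import numpy as np, cv2
from plant import readout, optics, ticket
def snap(n,tag):
    d=optics.capture(n); cv2.imwrite(f'pics/{tag}.png',d['frame']); np.savez(f'pics/{tag}.npz',m=d['mtx'],T=d['world_from_camera']); return d
E
python3 - <<'E'
from h import *
for n in ['scene','top','wrist']:
    d=snap(n,n+'0'); print(n,d['mtx'].tolist(),d['world_from_camera'].round(3).tolist())
print(readout.sense())
E
```

```text
scene [[371.0271455656913, 0.0, 255.2113385316252], [0.0, 371.0271455656913, 183.071060874552], [0.0, 0.0, 1.0]] [[-0.424, 0.764, -0.487, 1090.122], [0.906, 0.36, -0.223, 245.049], [0.005, -0.535, -0.845, 1145.889], [0.0, 0.0, 0.0, 1.0]]
top [[437.4880364046971, 0.0, 262.3613905424749], [0.0, 437.4880364046971, 191.36441617903023], [0.0, 0.0, 1.0]] [[-0.029, -0.985, 0.17, 309.362], [-0.999, 0.031, 0.012, -34.989], [-0.017, -0.169, -0.985, 1540.786], [0.0, 0.0, 0.0, 1.0]]
wrist [[297.3186396354542, 0.0, 255.85713959499213], [0.0, 297.3186396354542, 187.0449340490432], [0.0, 0.0, 1.0]] [[0.279, -0.91, -0.305, 252.942], [-0.96, -0.265, -0.088, -577.347], [-0.001, 0.318, -0.948, 372.256], [0.0, 0.0, 0.0, 1.0]]
{'clock': 0.15, 'joint_pos': array([ 1.2188107 ,  0.41176559, -0.01269446,  1.59682943,  0.00559034,
        1.13427772, -0.08222738]), 'joint_vel': array([-0.00019895, -0.002071  , -0.00018175, -0.00109784,  0.0005108 ,
       -0.00095391,  0.00044305]), 'joint_torque': array([ 1.66533977e-03, -6.01029968e+01,  6.82893768e-01, -2.99644643e+01,
        1.39454001e-02,  7.87517260e-03,  1.30666021e-05]), 'tcp_pos': array([ 174.8552462 , -599.6622498 ,  230.62468846]), 'ee_rot': array([-3.38563235e-04,  7.99990094e-01, -6.00012886e-01, -5.22146760e-04]), 'force': array([-0.29996643, -0.29814017, -0.19087498]), 'moment': array([ 0.01379927,  0.03443572, -0.01245902]), 'gripper_width': 85.5156873715573}
```

View pics/scene0.png

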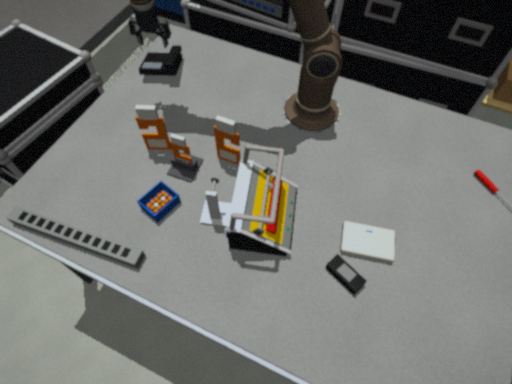

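View pics/top0.png

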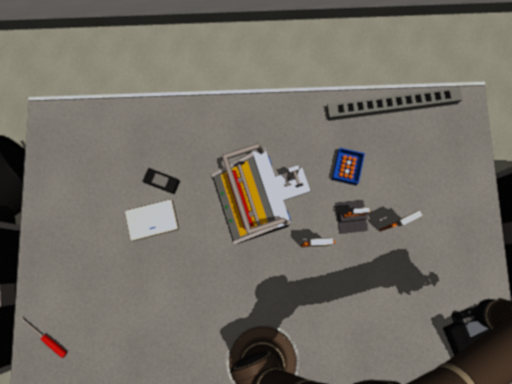

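View pics/wrist0.png

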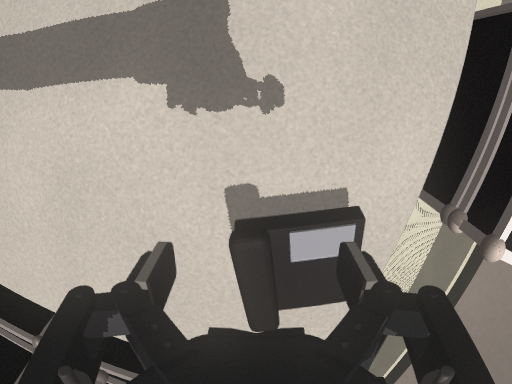

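```bash
python3 - <<'E'
import cv2
a=cv2.imread('pics/scene0.png')[90:260,120:310]; cv2.imwrite('pics/c1.png',cv2.resize(a,None,fx=4,fy=3.5*4/3.5,interpolation=cv2.INTER_CUBIC)[:600])
a=cv2.imread('pics/top0.png')[135:255,200:440]; cv2.imwrite('pics/c2.png',cv2.resize(a,None,fx=3.33,fy=3.33,interpolation=cv2.INTER_CUBIC))
E
```

```text
(no output)
```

View pics/c1.png

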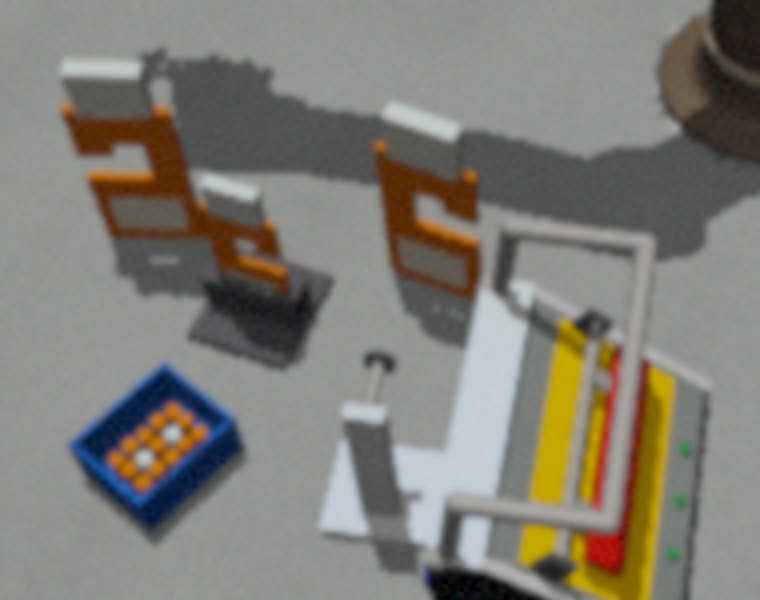

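View pics/c2.png

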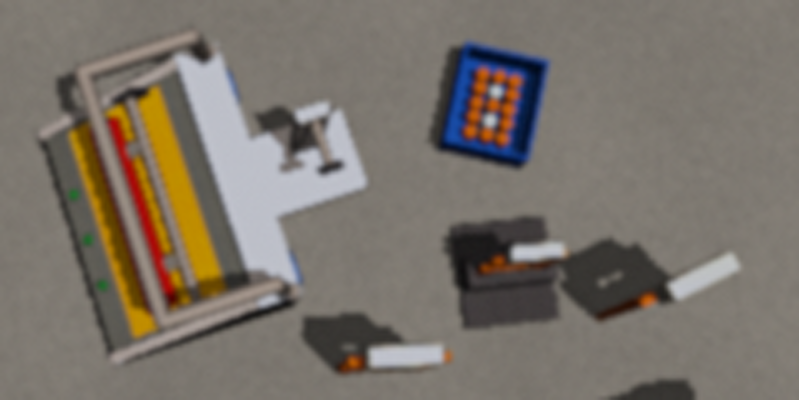

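```bash
cat >> h.py <<'E'
def ray(tag,px):
    z=np.load(f'pics/{tag}.npz'); K=z['m']; T=z['T']
    u=(np.array(px,float)-[K[0,2],K[1,2]])/K[0,0]
    if tag.startswith('wrist'):
        r=np.hypot(*u); s=np.sin(r)/r if r>1e-9 else 1; d=np.array([u[0]*s,u[1]*s,np.cos(r)])
    else: d=np.array([u[0],u[1],1.])
    d=T[:3,:3]@d; return T[:3,3],d/np.linalg.norm(d)
def atz(tag,px,z):
    o,d=ray(tag,px); return (o+d*(z-o[2])/d[2]).round(1)
def tri(*obs):
    A=np.zeros((3,3));b=np.zeros(3)
    L=[ray(*o) for o in obs]
    for o,d in L:
        P=np.eye(3)-np.outer(d,d);A+=P;b+=P@o
    p=np.linalg.solve(A,b); return p.round(1),[round(float(np.linalg.norm((np.eye(3)-np.outer(d,d))@(p-o))),1) for o,d in L]
def proj(tag,p):
    z=np.load(f'pics/{tag}.npz'); K=z['m']; T=z['T']
    c=T[:3,:3].T@(np.array(p,float)-T[:3,3])
    if tag.startswith('wrist'):
        th=np.arctan2(np.hypot(c[0],c[1]),c[2]); n=c[:2]/np.hypot(c[0],c[1])*th
    else: n=c[:2]/c[2]
    return (n*K[0,0]+[K[0,2],K[1,2]]).round(1)
E
python3 - <<'E'
from h import *
c1=lambda x,y:('scene0',(120+x/4,90+y/4)); c2=lambda x,y:('top0',(200+x/3.33,135+y/3.33))
for n,a,b in [('gA near',(645,240),(165,320)),('gB',(610,520),(83,75)),('pinhead',(379,358),(330,168)),('pinroot',(374,398),(318,125)),('tabtop',(232,186),(538,250)),('posttop',(366,413),(318,108))]:
    print(n,tri(c1(*a),c2(*b)))
print(atz(*c2(538,250),180),atz(*c2(505,272),10))
E
```

```text
gA near (array([415.7,  23.5, 226.5]), [0.5, 0.5])
gB (array([646.8,  95.1, 220.7]), [0.6, 0.6])
pinhead (array([ 563.2, -137. ,  157.8]), [0.6, 0.6])
pinroot (array([ 602.7, -123.3,  165.8]), [3.1, 3.1])
tabtop (array([ 474.4, -325.6,  175.7]), [1.5, 1.5])
posttop (array([ 618.5, -122.8,  167.8]), [4.2, 4.2])
[ 474.6 -326.1  180. ] [ 473.  -326.3   10. ]
```

Emit:
{"op": "servo_tool", "data": {"moves": [0, 0, -4.1, 0, 0, 0, 0, 0, -4.1, 0, 0, 0, 0, -1.5, -3.8, 0, 0, -1.5, 0, -3, -2.5, 0, 0, -3, 0, -4.1, 0, 0, 0, -3.8], "gripper": -1, "newtons": 40}}

```text
clock: 0.57
tcp_pos: [246.4, -573.8, 376.7]
ee_rot: [-0.001, 0.837, -0.546, -0.006]
force: [0.2, -1.4, 0.5]
gripper_width: 25.3
```

Emit:
{"op": "servo_tool", "data": {"moves": [0, -4.1, 0, 0, 0, -3.8, 0, -4.1, 0, 0, 0, -3.8, 0, -4.1, 0, 0, 0, -3.8, 0, -4.1, 0, 0, 0, -3.8, 0, -4.1, 0, 0, 0, -3.8]}}

```text
clock: 0.98
tcp_pos: [424.5, -466.5, 378.1]
ee_rot: [-0.001, 0.918, -0.397, -0.004]
force: [1.3, -0.4, -0.7]
gripper_width: -0.3
```

```bash
python3 - <<'E'
from h import *
d=snap('wrist','wrist1');print(readout.sense()); print(d['world_from_camera'].round(3))
cv2.imwrite('pics/w1.png',cv2.resize(d['frame'],(800,600)))
E
```

```text
{'clock': 1.0333, 'joint_pos': array([ 0.88000016,  0.36023543, -0.20200636,  1.33652906,  0.06553135,
        1.46022157, -0.11593645]), 'joint_vel': array([ 0.02221725, -0.00864409, -0.00045759,  0.01286645, -0.04290425,
        0.00102596,  0.01146695]), 'joint_torque': array([ 2.43431443e+01, -5.91030908e+01,  1.90067339e+01, -3.34096634e+01,
        4.40795437e+00,  6.47643171e-01,  2.09211273e-02]), 'tcp_pos': array([ 432.93942194, -458.19990772,  377.89193546]), 'ee_rot': array([-0.00391374,  0.92128962, -0.38884413, -0.00321931]), 'force': array([ 5.60181666,  6.17040487, -0.53110183]), 'moment': array([ 0.36495935, -0.38042696,  0.03285388]), 'gripper_width': 0.05300505002309282}
[[ 6.85000e-01 -6.89000e-01 -2.39000e-01  4.84676e+02]
 [-7.29000e-01 -6.51000e-01 -2.14000e-01 -4.11633e+02]
 [-8.00000e-03  3.20000e-01 -9.47000e-01  5.19620e+02]
 [ 0.00000e+00  0.00000e+00  0.00000e+00  1.00000e+00]]
```

View pics/w1.png

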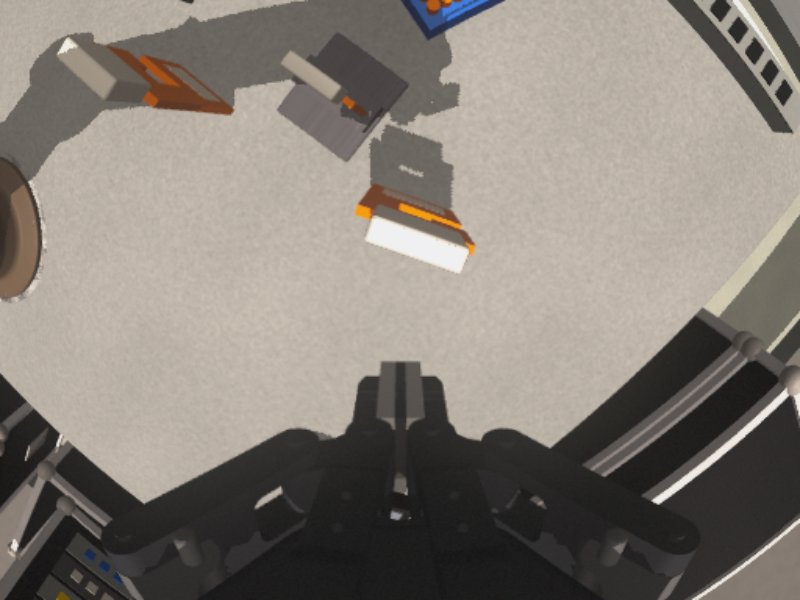

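Emit:
{"op": "servo_tool", "data": {"moves": [-0.3, -4.1, 0, 0, 0, -3.8, -0.3, -4.1, 0, 0, 0, -3.8, -0.3, -4.1, 0, 0, 0, -3.8, -0.3, -4.1, 0, 0, 0, -3.8, -0.3, -4.1, 0, 0, 0, -3.8]}}

```text
clock: 1.45
tcp_pos: [538.5, -298.3, 375.6]
ee_rot: [-0.003, 0.973, -0.23, -0.005]
force: [1.2, -0.5, 0.3]
gripper_width: 0.1
```

```bash
python3 - <<'E'
from h import *
d=snap('wrist','wrist2');s=readout.sense();print(s['tcp_pos'],s['joint_pos'])
cv2.imwrite('pics/w2.png',cv2.resize(d['frame'],(800,600)))
E
```

```text
[ 543.01443851 -287.57514786  375.95083677] [ 0.65799954  0.34560253 -0.34245516  1.37218721  0.10281849  1.45337733
 -0.12540002]
```

View pics/w2.png

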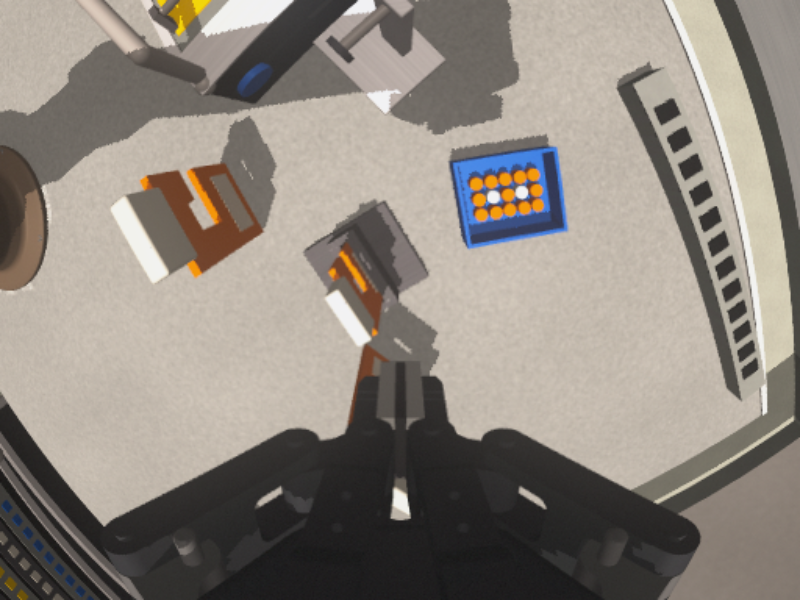

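Emit:
{"op": "servo_tool", "data": {"moves": [-0.3, -4.1, 0, 0, 0, -3.8, -0.3, -4.1, 0, 0, 0, -3.8, -0.3, -4.1, 0, 0, 0, -3.8, -0.3, -4.1, 0, 0, 0, -3.8, -0.3, -4.1, 0, 0, 0, -3.8]}}

```text
clock: 1.92
tcp_pos: [586.7, -101.5, 375.4]
ee_rot: [-0.006, 0.998, -0.057, -0.005]
force: [-0.2, 0.6, 0.2]
gripper_width: -0.0
```

```bash
python3 - <<'E'
from h import *
d=snap('wrist','wrist3');s=readout.sense();print(s['tcp_pos'],s['joint_pos'])
cv2.imwrite('pics/w3.png',cv2.resize(d['frame'],(800,600)))
E
```

```text
[587.28920791 -90.07171546 376.00349232] [ 0.43727589  0.32511988 -0.48617208  1.41667761  0.13272515  1.44523552
 -0.1414049 ]
```

View pics/w3.png

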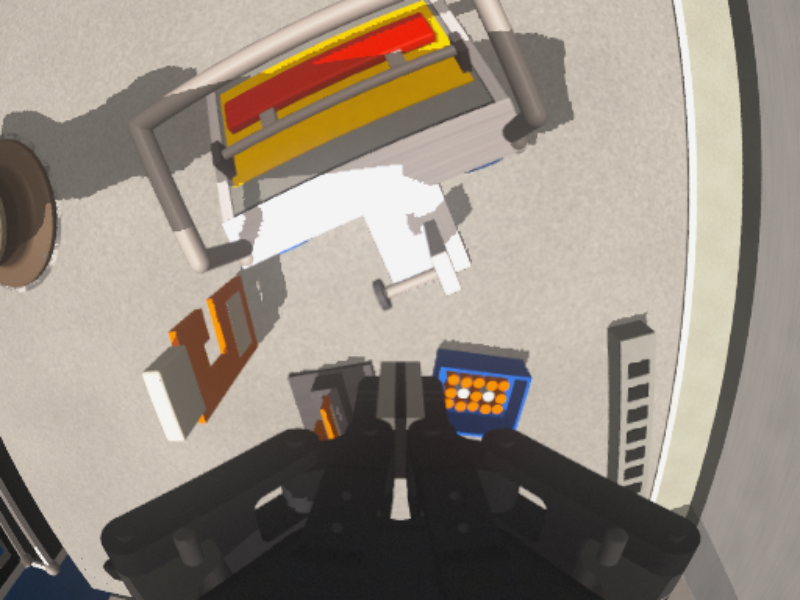

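Emit:
{"op": "servo_tool", "data": {"moves": [-0.8, -4.0, 0, 0, 0, -3.5, -0.8, -4.0, 0, 0, 0, -3.5, -0.8, -4.0, 0, 0, 0, -3.5, -0.8, -4.0, 0, 0, 0, -3.5, -0.8, -4.0, 0, 0, 0, -3.5]}}

```text
clock: 2.38
tcp_pos: [542.8, 95.4, 376.7]
ee_rot: [-0.008, 0.994, 0.104, -0.005]
force: [0.4, -0.3, -0.0]
gripper_width: 0.1
```

```bash
python3 - <<'E'
from h import *
d=snap('wrist','wrist4');s=readout.sense();print(s['tcp_pos'],s['ee_rot'],s['joint_pos'])
cv2.imwrite('pics/w4.png',cv2.resize(d['frame'],(800,600)))
E
```

```text
[538.96734584 105.60183739 377.77356918] [-0.01068099  0.9936137   0.1122007  -0.00536058] [ 0.23803641  0.25832045 -0.63648906  1.51611505  0.13042595  1.42203561
 -0.1776096 ]
```

View pics/w4.png

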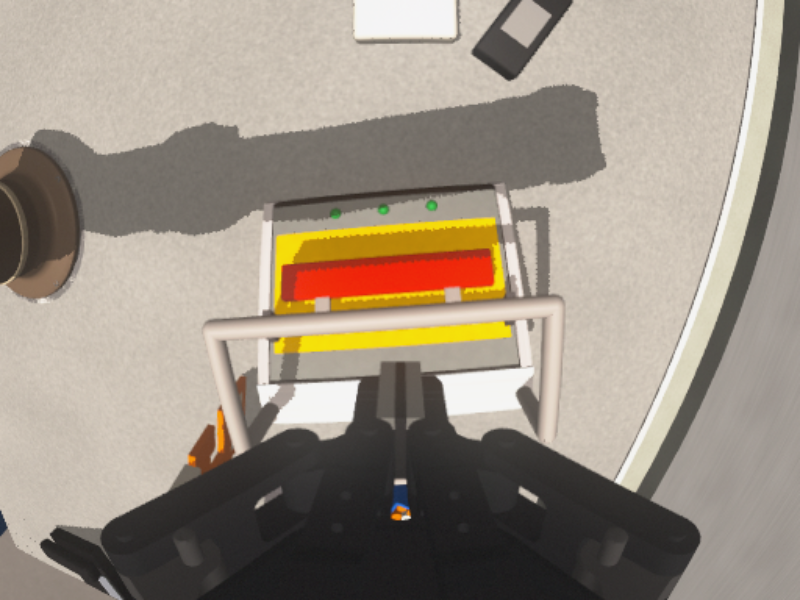

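```bash
python3 - <<'E'
import cv2
a=cv2.imread('pics/wrist4.png')[110:260,120:370]; cv2.imwrite('pics/w4c.png',cv2.resize(a,None,fx=3.2,fy=3.2,interpolation=cv2.INTER_CUBIC))
a=cv2.imread('pics/wrist3.png')[0:200,80:360]; cv2.imwrite('pics/w3c.png',cv2.resize(a,None,fx=2.8,fy=2.8,interpolation=cv2.INTER_CUBIC))
E
```

```text
(no output)
```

View pics/w4c.png

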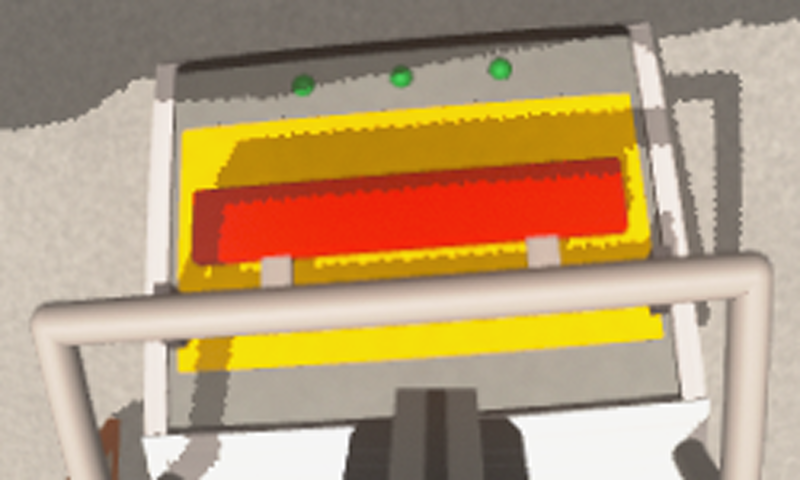

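View pics/w3c.png

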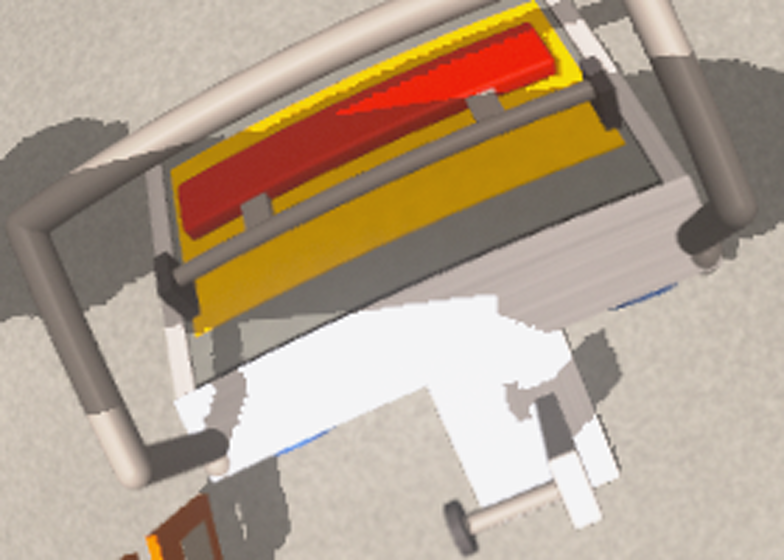

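```bash
python3 - <<'E'
from h import *
c4=lambda x,y:('wrist4',(120+x/3.2,110+y/3.2)); c3=lambda x,y:('wrist3',(80+x/2.8,y/2.8)); c1=lambda x,y:('scene0',(120+x/4,90+y/4)); c2=lambda x,y:('top0',(200+x/3.33,135+y/3.33))
P=[]
for a,b in [((193,190),(180,186)),((618,158),(531,24)),((628,234),(556,68)),((193,265),(188,224))]:
    t=tri(c4(*a),c3(*b)); print(t); P.append(t[0])
print(np.mean(P,0))
for n,a,b in [('gA',(38,318),(28,225))]: print(tri(c4(*a),c3(*b)), tri(c4(*a),c3(*b),c1(645,240),c2(165,320)))
print('gB',tri(c4(762,272),c1(610,520),c2(83,75)))
print('guard from w4 z=226',atz(*c4(38,318),226),atz(*c4(762,272),226))
print('head',atz(*c3(460,526),160),'root',atz(*c3(554,490),160), tri(c3(460,526),c1(379,358),c2(330,168)))
for a in [(180,68),(628,32)]: print('panel front edge',atz(*c4(*a),0))
E
```

```text
(array([434.6,  44. ,  94.3]), [0.7, 0.7])
(array([625.3, 100.1,  94.7]), [0.3, 0.3])
(array([633.6,  70.6, 115. ]), [0.3, 0.3])
(array([446.9,  19.2, 124.9]), [1.7, 1.7])
[535.1    58.475 107.225]
(array([412.1,  24. , 219.8]), [2.9, 2.9]) (array([414.5,  24. , 223.9]), [3.7, 2.9, 0.9, 1.7])
gB (array([649.4,  95.7, 227.3]), [4.0, 1.1, 4.4])
guard from w4 z=226 [411.5  25.6 226. ] [654.2  95.6 226. ]
head [ 565.1 -136.6  160. ] root [ 608.9 -124.5  160. ] (array([ 563.8, -137. ,  158.1]), [1.1, 0.4, 1.1])
panel front edge [395.   83.7   0. ]
panel front edge [634.9 154.2   0. ]
```

```bash
cat >> h.py <<'E'
from scipy.spatial.transform import Rotation as Ro, Slerp
def rot(q): return Ro.from_quat([q[1],q[2],q[3],q[0]])
def plan(pt,Rt,n=None,s=None):
    s=s or readout.sense(); p=s['tcp_pos'];R=rot(s['ee_rot']); rv=(R.inv()*Rt).as_rotvec(degrees=True)
    d=np.linalg.norm(pt-p); n=n or int(np.ceil(max(d/38,abs(rv).max()/6.5,1)))
    print('from',p.round(1),'dist',d.round(1),'rotvec',rv.round(1),'tool delta',R.inv().apply(pt-p).round(1),'n',n)
    for k in range(n):
        Rk=R*Ro.from_rotvec(rv*k/n,degrees=True)
        print(list((Rk.inv().apply(pt-p)/n/10).round(2)),list((rv/n).round(1)))
uy=np.array([.956,.294,0]);ux=np.array([.294,-.956,0]);uz=np.array([0,0,1.])
nrm=-.5736*ux+.8192*uz
Rpress=Ro.from_matrix(np.column_stack([uy,np.cross(-nrm,uy),-nrm]))
bar=np.array([532.5,59.5,106.])
E
python3 -c "
from h import *
plan(bar+150*nrm+np.array([0,40,60]),Rpress)"
```

```text
from [539.  105.6 377.8] dist 121.3 rotvec [-36.3   1.7  -4. ] tool delta [-13.2 -79.3  90.8] n 6
[np.float64(-0.22), np.float64(-1.32), np.float64(1.51)] [np.float64(-6.0), np.float64(0.3), np.float64(-0.7)]
[np.float64(-0.21), np.float64(-1.48), np.float64(1.36)] [np.float64(-6.0), np.float64(0.3), np.float64(-0.7)]
[np.float64(-0.2), np.float64(-1.61), np.float64(1.2)] [np.float64(-6.0), np.float64(0.3), np.float64(-0.7)]
[np.float64(-0.19), np.float64(-1.73), np.float64(1.02)] [np.float64(-6.0), np.float64(0.3), np.float64(-0.7)]
[np.float64(-0.17), np.float64(-1.83), np.float64(0.83)] [np.float64(-6.0), np.float64(0.3), np.float64(-0.7)]
[np.float64(-0.15), np.float64(-1.91), np.float64(0.63)] [np.float64(-6.0), np.float64(0.3), np.float64(-0.7)]
```

Emit:
{"op": "servo_tool", "data": {"moves": [-0.2, -2.2, 0.5, -4, 0.3, -0.7, -0.2, -1.9, 1.2, -7, 0.3, -0.7, -0.2, -1.8, 1.2, -7, 0.3, -0.7, -0.2, -1.7, 1.0, -7, 0.3, -0.7, -0.2, -1.8, 0.8, -7, 0.3, -0.7]}}

```text
clock: 2.85
tcp_pos: [515.9, 177.3, 321.7]
ee_rot: [0.268, 0.954, 0.127, 0.048]
force: [-0.4, -0.6, -0.0]
gripper_width: -0.5
```

```bash
python3 -c "
from h import *
print(readout.sense()['joint_pos'])
plan(bar+120*nrm,Rpress)"
```

```text
[-0.25407232  0.3732887  -0.63918405  1.62860418  0.67056024  1.56522291
 -0.757212  ]
from [515.9 177.3 321.7] dist 128.4 rotvec [-3.5 -0.3 -2. ] tool delta [-20.4 -19.3 125.3] n 4
[np.float64(-0.51), np.float64(-0.48), np.float64(3.13)] [np.float64(-0.9), np.float64(-0.1), np.float64(-0.5)]
[np.float64(-0.5), np.float64(-0.53), np.float64(3.13)] [np.float64(-0.9), np.float64(-0.1), np.float64(-0.5)]
[np.float64(-0.49), np.float64(-0.59), np.float64(3.12)] [np.float64(-0.9), np.float64(-0.1), np.float64(-0.5)]
[np.float64(-0.48), np.float64(-0.64), np.float64(3.11)] [np.float64(-0.9), np.float64(-0.1), np.float64(-0.5)]
```

Emit:
{"op": "servo_tool", "data": {"moves": [-0.5, -0.5, 2.6, -0.9, -0.1, -0.5, -0.5, -0.5, 2.6, -0.9, 0, -0.5, -0.5, -0.5, 2.6, -0.9, 0, -0.5, -0.5, -0.5, 2.0, -0.9, 0, -0.5, 0, 0, 0, 0, 0, 0]}}

```text
clock: 3.27
tcp_pos: [502.5, 147.1, 218.6]
ee_rot: [0.302, 0.94, 0.155, 0.047]
force: [0.1, -0.9, -0.4]
gripper_width: 0.4
```

```bash
python3 - <<'E'
from h import *
d=snap('wrist','wrist5');
cv2.imwrite('pics/w5.png',cv2.resize(d['frame'],(800,600)))
d=snap('scene','scene5'); cv2.imwrite('pics/s5.png',cv2.resize(d['frame'][80:270,170:390],None,fx=3,fy=3,interpolation=2))
plan(bar+60*nrm,Rpress)
E
```

```text
from [504.4 148.9 222.2] dist 89.5 rotvec [ 0.4 -0.9  1.3] tool delta [-1.   9.5 89. ] n 3
[np.float64(-0.03), np.float64(0.32), np.float64(2.97)] [np.float64(0.1), np.float64(-0.3), np.float64(0.4)]
[np.float64(-0.02), np.float64(0.32), np.float64(2.97)] [np.float64(0.1), np.float64(-0.3), np.float64(0.4)]
[np.float64(0.0), np.float64(0.33), np.float64(2.97)] [np.float64(0.1), np.float64(-0.3), np.float64(0.4)]
```

View pics/w5.png

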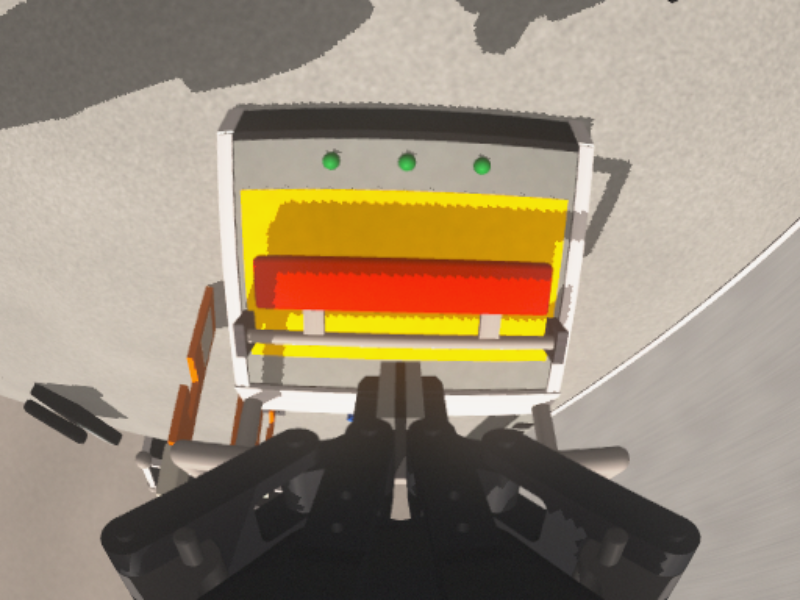

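View pics/s5.png

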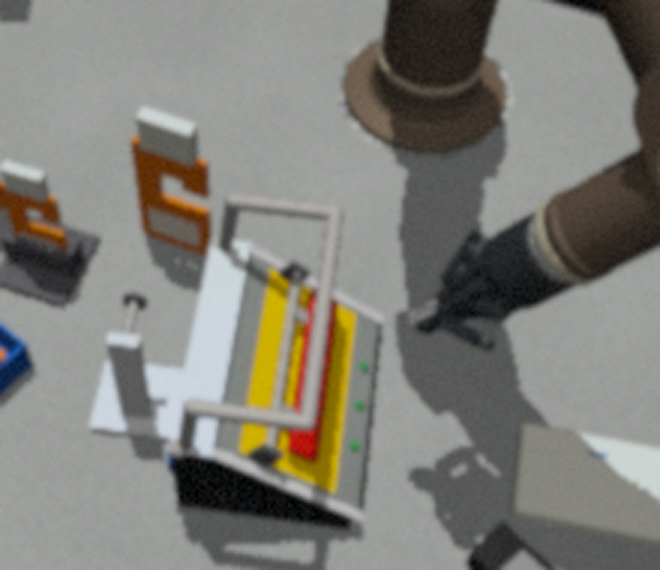

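```bash
python3 - <<'E'
from h import *
P=[]
for px in [(254,257),(552,264),(550,314),(255,307)]:
    o,d=ray('wrist5',np.array(px)/1.5625); p=o+d*(nrm@(bar-o))/(nrm@d); P.append(p); print(p.round(1))
m=np.mean(P,0); print(m.round(1),'du',uy@(m-bar),'length',np.linalg.norm(P[1]-P[0]),np.linalg.norm(P[2]-P[3]),'w',np.linalg.norm(P[3]-P[0]),'yaw',np.degrees(np.arctan2(*(P[1]-P[0])[1::-1])))
for a in [(219,131),(591,144),(236,388),(559,400)]: print(proj('wrist5',bar),)
E
```

```text
[434.8  44.7  95.8]
[623.1 102.3  96. ]
[634.9  75.3 116.5]
[441.4  16.6 116. ]
[533.5  59.7 106.1] du 1.0401913517972168 length 196.95171905501303 202.2537906272717 w 35.16986341356696 yaw 17.021080549518253
[257.6 182.8]
[257.6 182.8]
[257.6 182.8]
[257.6 182.8]
```

Emit:
{"op": "servo_tool", "data": {"moves": [0, 0.3, 2.9, 0.1, -0.3, 0.4, 0, 0.3, 2.9, 0.1, -0.3, 0.4, 0, 0.3, 2.6, 0.1, -0.3, 0.4, 0, 0, 0.8, 0, 0, 0, 0, 0, 0, 0, 0, 0]}}

```text
clock: 3.78
tcp_pos: [530.6, 94.4, 159.5]
ee_rot: [0.294, 0.944, 0.137, 0.052]
force: [0.6, -0.3, 0.6]
gripper_width: -0.0
```

```bash
sed -i 's/^bar=.*/bar=np.array([533.3,59.7,106.])/' h.py; python3 - <<'E'
from h import *
print(readout.sense()['joint_pos'])
plan(bar+12*nrm,Rpress)
E
```

```text
[-0.19941453  0.50279406 -0.56747808  1.89102346  0.85534739  1.27423805
 -0.91404935]
from [530.6  94.4 159.5] dist 51.9 rotvec [-0.3 -0.7 -0.8] tool delta [-8.2 -2.5 51.2] n 2
[np.float64(-0.41), np.float64(-0.13), np.float64(2.56)] [np.float64(-0.1), np.float64(-0.3), np.float64(-0.4)]
[np.float64(-0.4), np.float64(-0.14), np.float64(2.56)] [np.float64(-0.1), np.float64(-0.3), np.float64(-0.4)]
```

Emit:
{"op": "servo_tool", "data": {"moves": [-0.4, -0.1, 1.5, -0.1, -0.3, -0.4, -0.4, -0.1, 1.5, -0.1, -0.3, -0.4, 0, 0, 1.2, 0, 0, 0, 0, 0, 0, 0, 0, 0, 0, 0, 0, 0, 0, 0]}}

```text
clock: 4.2
tcp_pos: [532.1, 72.5, 125.0]
ee_rot: [0.295, 0.944, 0.142, 0.048]
force: [-1.0, -0.5, 0.2]
gripper_width: -0.0
```

```bash
python3 - <<'E'
from h import *
d=snap('wrist','wrist6');
cv2.imwrite('pics/w6.png',cv2.resize(d['frame'],(800,600)))
plan(bar,Rpress,1)
E
```

```text
from [532.   72.3 125. ] dist 22.8 rotvec [-0.2 -0.4 -0.1] tool delta [-2.6 -0.6 22.7] n 1
[np.float64(-0.26), np.float64(-0.06), np.float64(2.27)] [np.float64(-0.2), np.float64(-0.4), np.float64(-0.1)]
```

View pics/w6.png

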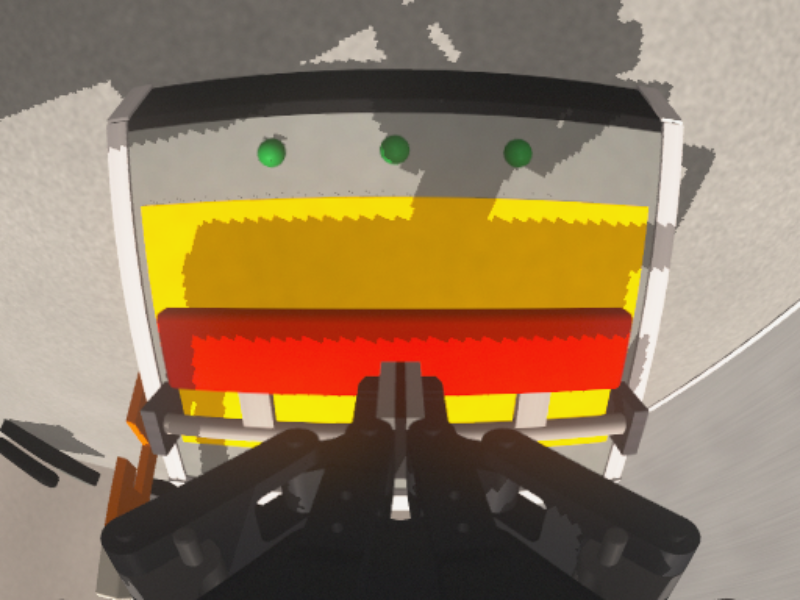

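Emit:
{"op": "servo_tool", "data": {"moves": [-0.25, 0, 0.9, -0.2, -0.4, 0, 0, 0, 0.8, 0, 0, 0, 0, 0, 0.3, 0, 0, 0, 0, 0, 0, 0, 0, 0]}}

```text
clock: 4.58
tcp_pos: [533.8, 61.8, 108.1]
ee_rot: [0.297, 0.943, 0.142, 0.046]
force: [-0.7, 1.4, 4.0]
gripper_width: -0.1
```

```bash
python3 - <<'E'
from h import *
s=readout.sense();print(s['force'],s['force']@nrm)
plan(bar-8*nrm,Rpress,1)
E
```

```text
[-0.67783178  1.42272193  3.99360798] 4.166038200736999
from [533.8  61.8 108.1] dist 10.9 rotvec [-0.  -0.2 -0.1] tool delta [-1.1  0.3 10.8] n 1
[np.float64(-0.11), np.float64(0.03), np.float64(1.08)] [np.float64(-0.0), np.float64(-0.2), np.float64(-0.1)]
```

Emit:
{"op": "servo_tool", "data": {"moves": [-0.1, 0, 0.4, 0, 0, 0, 0, 0, 0.4, 0, 0, 0]}}

```text
clock: 4.75
tcp_pos: [535.0, 58.8, 102.7]
ee_rot: [0.297, 0.943, 0.142, 0.048]
force: [-6.5, 5.3, 11.5]
gripper_width: 0.2
```

Emit:
{"op": "servo_tool", "data": {"moves": [-0.15, 0, 0.3, 0, 0, 0, 0, 0, 0.2, 0, 0, 0]}}

```text
clock: 4.92
tcp_pos: [535.2, 58.7, 102.5]
ee_rot: [0.297, 0.943, 0.143, 0.05]
force: [-11.5, 4.1, 16.6]
gripper_width: 0.2
```

```bash
python3 - <<'E'
from h import *
s=readout.sense();print(s['force'],s['force']@nrm,s['force']@uy,'depth',nrm@(s['tcp_pos']-bar),'u',uy@(s['tcp_pos']-bar))
d=snap('wrist','wrist7')
cv2.imwrite('pics/w7.png',cv2.resize(d['frame'],(800,600)))
E
```

```text
[-11.54843529   4.13254847  16.61338619] 17.82332651199349 -9.825334889992572 depth -3.6927490657163973 u 1.5535202852961152
```

View pics/w7.png

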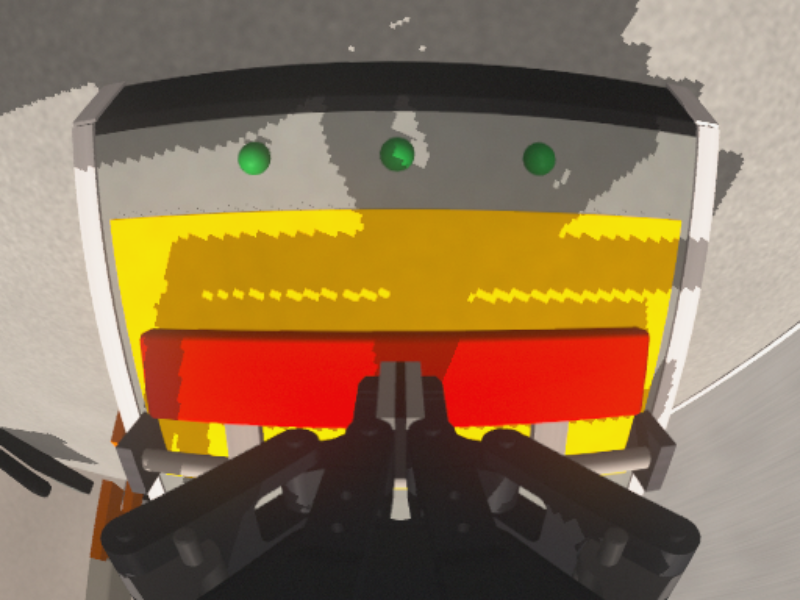

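Emit:
{"op": "servo_tool", "data": {"moves": [0, 0, 0.3, 0, 0, 0, 0, 0, 0.4, 0, 0, 0, 0, 0, 0.4, 0, 0, 0]}}

```text
clock: 5.22
tcp_pos: [535.4, 58.5, 102.0]
ee_rot: [0.298, 0.942, 0.143, 0.053]
force: [-17.4, 10.5, 33.7]
gripper_width: -0.4
```

```bash
python3 - <<'E'
from h import *
s=readout.sense();print(s['force'],s['force']@nrm,s['force']@uy,s['moment'],'depth',nrm@(s['tcp_pos']-bar),'u',uy@(s['tcp_pos']-bar))
E
```

```text
[-17.43681234  10.54562918  33.72163758] 36.3480997280564 -13.569177612941207 [-1.95244358  1.9720649  -1.83217598] depth -4.27854419740512 u 1.6951059011992096
```

Emit:
{"op": "servo_tool", "data": {"moves": [0, 0, -1, 0, 0, 0, 0, 0, -2.5, 0, 0, 0, 0, 0, -3.5, 0, 0, 0, 0, 0, -3.5, 0, 0, 0, 0, 0, 0, 0, 0, 0]}}

```text
clock: 5.63
tcp_pos: [513.6, 118.8, 192.2]
ee_rot: [0.299, 0.942, 0.144, 0.053]
force: [0.3, 0.7, -0.1]
gripper_width: 0.1
```

```bash
python3 - <<'E'
from h import *
d=snap('wrist','wrist8')
cv2.imwrite('pics/w8.png',cv2.resize(d['frame'][60:260,90:420],None,fx=2.4,fy=2.4,interpolation=2))
E
```

```text
(no output)
```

View pics/w8.png

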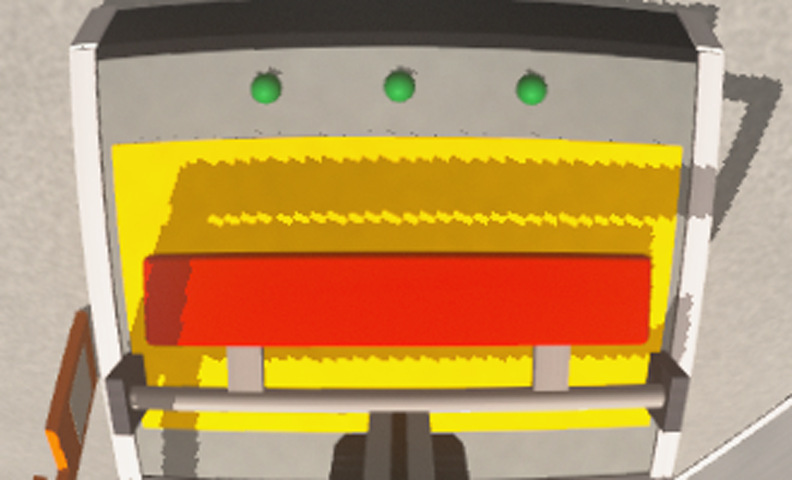

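```bash
python3 - <<'E'
from h import *
us=.8192*ux+.5736*uz
for th in [0,.1,.17,.2]:
    r=[]
    for sl in (-18,18):
        for u in (-100,100):
            # hinge at +40, at face level -6
            a=sl-40; b=6
            x=a*np.cos(th)-b*np.sin(-th)*-1; z=a*np.sin(th)+b*np.cos(th)-6
            p=bar+uy*u+us*(40+a*np.cos(th)-b*np.sin(th)*1)+nrm*(a*np.sin(th)+b*np.cos(th)-6)
            r.append(((proj('wrist8',p)-[90,60])*2.4).round(0).tolist())
    print(th,r)
E
```

```text
0 [[132.0, 260.0], [663.0, 258.0], [143.0, 350.0], [653.0, 346.0]]
0.1 [[137.0, 256.0], [658.0, 253.0], [145.0, 346.0], [651.0, 343.0]]
0.17 [[141.0, 253.0], [654.0, 251.0], [146.0, 344.0], [650.0, 341.0]]
0.2 [[142.0, 252.0], [653.0, 250.0], [146.0, 343.0], [650.0, 340.0]]
```

```bash
python3 - <<'E'
from h import *
cv2.imwrite('pics/w2c.png',cv2.resize(cv2.imread('pics/wrist2.png')[110:260,60:300],None,fx=3.3,fy=3.3,interpolation=2))
print(readout.sense()['joint_pos'])
Rd=Ro.from_matrix(np.column_stack([uy,np.cross(-uz,uy),-uz]))
plan(np.array([500,170,330.]),Rd)
c2=lambda x,y:('top0',(200+x/3.33,135+y/3.33))
for px in [(668,295),(740,258),(360,355),(445,355)]: print(atz(*c2(*px),220))
E
```

```text
[-0.23420507  0.46384492 -0.59241865  1.87260255  0.81316575  1.34130853
 -0.90119262]
from [513.6 116.6 190.2] dist 150.2 rotvec [35.4 -0.8  0.2] tool delta [   4.8   36.  -145.8] n 6
[np.float64(0.08), np.float64(0.6), np.float64(-2.43)] [np.float64(5.9), np.float64(-0.1), np.float64(0.0)]
[np.float64(0.07), np.float64(0.35), np.float64(-2.48)] [np.float64(5.9), np.float64(-0.1), np.float64(0.0)]
[np.float64(0.07), np.float64(0.09), np.float64(-2.5)] [np.float64(5.9), np.float64(-0.1), np.float64(0.0)]
[np.float64(0.06), np.float64(-0.17), np.float64(-2.5)] [np.float64(5.9), np.float64(-0.1), np.float64(0.0)]
[np.float64(0.06), np.float64(-0.42), np.float64(-2.47)] [np.float64(5.9), np.float64(-0.1), np.float64(0.0)]
[np.float64(0.05), np.float64(-0.67), np.float64(-2.41)] [np.float64(5.9), np.float64(-0.1), np.float64(0.0)]
[ 425.2 -431.8  220. ]
[ 456.8 -499.4  220. ]
[ 379.6 -151.5  220. ]
[ 377.3 -227.8  220. ]
```

View pics/w2c.png

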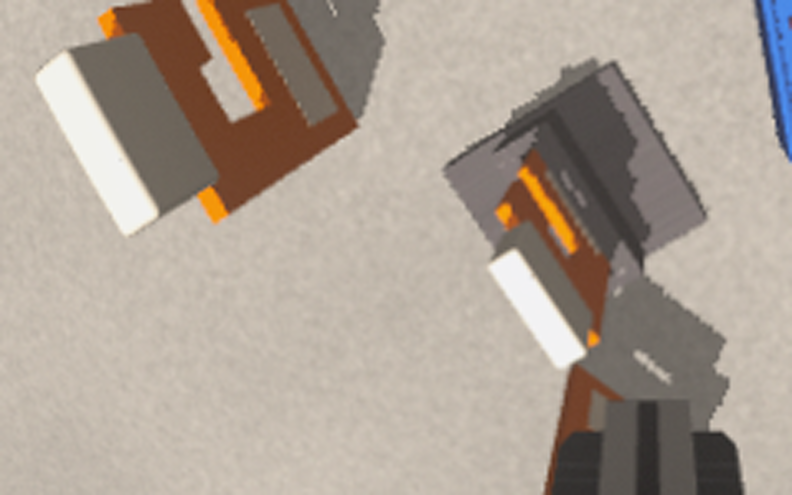

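```bash
python3 - <<'E'
from h import *
c=lambda x,y:('wrist2',(60+x/3.3,110+y/3.3))
P=np.array([atz(*c(*p),180) for p in [(488,265),(515,248),(586,350),(561,369)]]);print(P,P.mean(0))
v=(P[0]+P[1]-P[2]-P[3])/2; print(np.linalg.norm(v),'yaw of y',np.degrees(np.arctan2(v[1],v[0]))-90,np.linalg.norm(P[0]-P[1]))
E
```

```text
[[ 468.3 -303.1  180. ]
 [ 480.5 -301.8  180. ]
 [ 484.9 -349.1  180. ]
 [ 472.6 -351.9  180. ]] [ 476.575 -326.475  180.   ]
48.246502463909195 yaw of y 5.1729255199236235 12.26906679417794
```

Emit:
{"op": "servo_tool", "data": {"moves": [0, 0.6, -3.4, 0, 0, 0, 0, 0, -3, 6, 0, 0, 0, 0, -3, 6, 0, 0, 0, -0.2, -3, 6, 0, 0, 0, -0.5, -3, 6, 0, 0], "gripper": 1}}

```text
clock: 6.1
tcp_pos: [485.9, 188.6, 320.4]
ee_rot: [0.094, 0.983, 0.156, 0.013]
force: [0.5, -0.4, -1.3]
gripper_width: 60.4
```

```bash
cat >>h.py <<'E'
def Rdown(deg):
    a=np.radians(deg);x=np.array([np.cos(a),np.sin(a),0]);return Ro.from_matrix(np.column_stack([x,np.cross(-uz,x),-uz]))
E
python3 - <<'E'
from h import *
print(readout.sense()['joint_pos'])
plan(np.array([490,60,390.]),Rdown(14))
E
```

```text
[-1.18298765e-03  2.61416374e-01 -7.13864128e-01  1.67108095e+00
  3.51202892e-01  1.36280842e+00 -4.78601265e-01]
from [485.9 188.6 320.4] dist 146.3 rotvec [10.8 -0.1  4. ] tool delta [-36.1 134.4 -44.9] n 4
[np.float64(-0.9), np.float64(3.36), np.float64(-1.12)] [np.float64(2.7), np.float64(-0.0), np.float64(1.0)]
[np.float64(-0.85), np.float64(3.32), np.float64(-1.28)] [np.float64(2.7), np.float64(-0.0), np.float64(1.0)]
[np.float64(-0.79), np.float64(3.27), np.float64(-1.44)] [np.float64(2.7), np.float64(-0.0), np.float64(1.0)]
[np.float64(-0.73), np.float64(3.21), np.float64(-1.59)] [np.float64(2.7), np.float64(-0.0), np.float64(1.0)]
```

Emit:
{"op": "servo_tool", "data": {"moves": [-0.6, 2.5, -3.0, 4, 0, 1, -0.9, 3.4, -1.8, 4, 0, 1, -0.9, 3.8, -1.2, 2.5, 0, 1, -0.9, 4, -0.5, 0, 0, 1, -0.9, 4, 0, 0, 0, 1]}}

```text
clock: 6.52
tcp_pos: [493.6, 17.7, 401.5]
ee_rot: [-0.007, 0.993, 0.115, 0.007]
force: [1.9, 0.1, 0.3]
gripper_width: 85.5
```

```bash
python3 - <<'E'
from h import *
plan(np.array([475,-326,390.]),Rdown(5.2))
E
```

```text
from [493.6  17.7 401.5] dist 344.4 rotvec [-0.7 -0.8  8.1] tool delta [-97.1 330.3   6. ] n 10
[np.float64(-0.97), np.float64(3.3), np.float64(0.06)] [np.float64(-0.1), np.float64(-0.1), np.float64(0.8)]
[np.float64(-0.92), np.float64(3.32), np.float64(0.07)] [np.float64(-0.1), np.float64(-0.1), np.float64(0.8)]
[np.float64(-0.88), np.float64(3.33), np.float64(0.07)] [np.float64(-0.1), np.float64(-0.1), np.float64(0.8)]
[np.float64(-0.83), np.float64(3.34), np.float64(0.08)] [np.float64(-0.1), np.float64(-0.1), np.float64(0.8)]
[np.float64(-0.78), np.float64(3.35), np.float64(0.08)] [np.float64(-0.1), np.float64(-0.1), np.float64(0.8)]
[np.float64(-0.74), np.float64(3.36), np.float64(0.09)] [np.float64(-0.1), np.float64(-0.1), np.float64(0.8)]
[np.float64(-0.69), np.float64(3.37), np.float64(0.09)] [np.float64(-0.1), np.float64(-0.1), np.float64(0.8)]
[np.float64(-0.64), np.float64(3.38), np.float64(0.1)] [np.float64(-0.1), np.float64(-0.1), np.float64(0.8)]
[np.float64(-0.59), np.float64(3.39), np.float64(0.1)] [np.float64(-0.1), np.float64(-0.1), np.float64(0.8)]
[np.float64(-0.54), np.float64(3.4), np.float64(0.11)] [np.float64(-0.1), np.float64(-0.1), np.float64(0.8)]
```

Emit:
{"op": "servo_tool", "data": {"moves": [-0.9, 3.4, 0, 0, 0, 0.8, -0.9, 3.4, 0, 0, 0, 0.8, -0.9, 3.4, 0, 0, 0, 0.8, -0.9, 3.4, 0, 0, 0, 0.8, -0.8, 3.4, 0, 0, 0, 0.8]}}

```text
clock: 6.93
tcp_pos: [479.8, -174.6, 395.4]
ee_rot: [-0.005, 0.997, 0.072, 0.005]
force: [1.6, -0.2, 0.2]
gripper_width: 85.5
```

Emit:
{"op": "servo_tool", "data": {"moves": [-0.7, 3.4, 0, 0, 0, 0.8, -0.7, 3.4, 0, 0, 0, 0.8, -0.6, 2.4, 0, 0, 0, 0.8, -0.6, 1.5, 0, 0, 0, 0.8, 0, 0, 0, 0, 0, 0]}}

```text
clock: 7.35
tcp_pos: [458.6, -303.0, 386.9]
ee_rot: [-0.005, 0.999, 0.031, -0.001]
force: [-0.7, -0.4, -0.1]
gripper_width: 85.7
```

```bash
python3 - <<'E'
from h import *
d=snap('wrist','wrist9'); print(readout.sense()['joint_pos'])
cv2.imwrite('pics/w9.png',cv2.resize(d['frame'],(800,600)))
plan(np.array([475,-326,290.]),Rdown(5.2))
E
```

```text
[ 0.76966777  0.21494838 -0.3341811   1.51587054  0.0618817   1.42852188
  0.49827459]
from [ 459.1 -301.2  386.8] dist 101.2 rotvec [-0.6  0.  -1.5] tool delta [14.3 26.8 96.5] n 3
[np.float64(0.48), np.float64(0.89), np.float64(3.22)] [np.float64(-0.2), np.float64(0.0), np.float64(-0.5)]
[np.float64(0.47), np.float64(0.88), np.float64(3.22)] [np.float64(-0.2), np.float64(0.0), np.float64(-0.5)]
[np.float64(0.46), np.float64(0.88), np.float64(3.22)] [np.float64(-0.2), np.float64(0.0), np.float64(-0.5)]
```

View pics/w9.png

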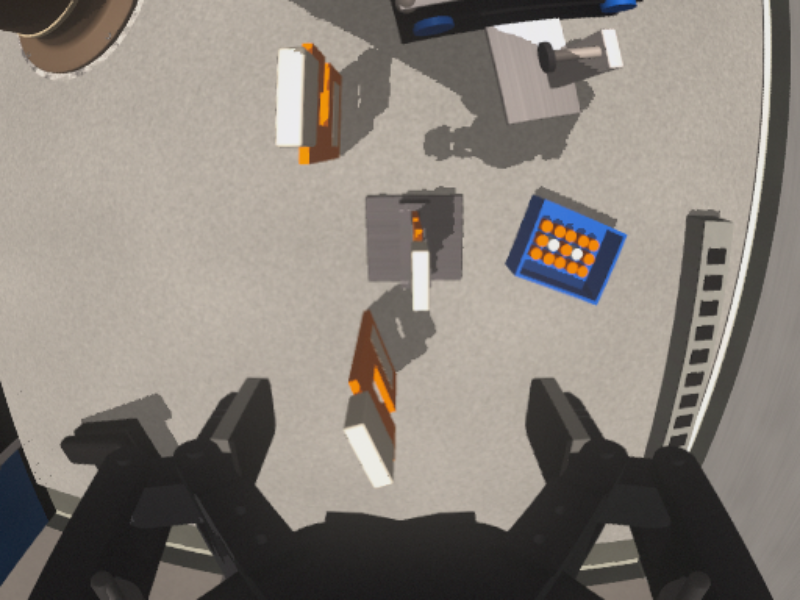

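```bash
python3 - <<'E'
from h import *
cv2.imwrite('pics/w9c.png',cv2.resize(cv2.imread('pics/wrist9.png')[110:210,220:320],None,fx=6,fy=6,interpolation=2))
cv2.imwrite('pics/w9d.png',cv2.resize(cv2.imread('pics/wrist9.png')[0:80,300:420],None,fx=6,fy=6,interpolation=2))
E
```

```text
(no output)
```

View pics/w9c.png

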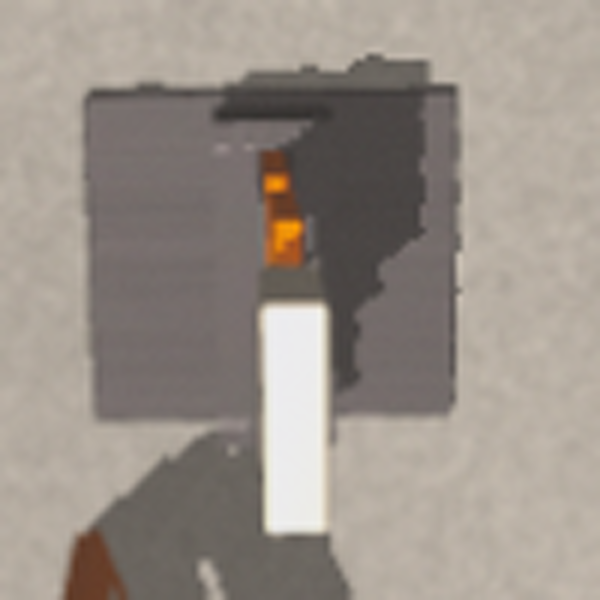

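View pics/w9d.png

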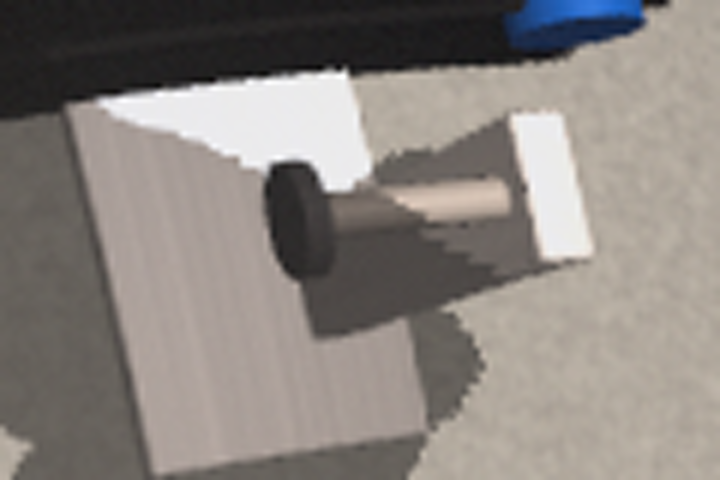

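```bash
python3 - <<'E'
from h import *
c=lambda x,y:('wrist9',(220+x/6-.4,110+y/6-.4))
P=np.array([atz(*c(*p),180) for p in [(260,303),(327,303),(329,534),(265,534)]]);print(P,P.mean(0))
v=(P[0]+P[1]-P[2]-P[3])/2; print(np.linalg.norm(v),'yaw',np.degrees(np.arctan2(v[1],v[0]))-90,np.linalg.norm(P[0]-P[1]))
S=np.array([atz(*c(*p),10) for p in [(86,92),(458,88),(452,414),(96,420)]]);print(S,S.mean(0))
e=lambda x,y:('wrist9',(300+x/6-.4,y/6-.4))
print('head front',atz(*e(294,220),160),'root',atz(*e(510,195),160), 'axis pt', atz(*e(400,207),160),atz(*e(335,213),160))
print('post top',atz(*e(512,114),174),atz(*e(563,112),174),atz(*e(593,257),174),atz(*e(540,262),174))
plan(np.r_[P.mean(0)[:2],230.],Rdown(5.2))
E
```

```text
[[ 466.3 -302.1  180. ]
 [ 479.7 -301.2  180. ]
 [ 484.1 -350.4  180. ]
 [ 470.7 -351.2  180. ]] [ 475.2   -326.225  180.   ]
49.34655509759522 yaw 5.115588787537746 13.430189872075504
[[ 417.8 -280.3   10. ]
 [ 526.1 -272.    10. ]
 [ 533.5 -371.2   10. ]
 [ 425.3 -379.9   10. ]] [ 475.675 -325.85    10.   ]
head front [ 563.8 -137.9  160. ] root [ 613.1 -122.9  160. ] axis pt [ 587.5 -130.8  160. ] [ 572.8 -134.8  160. ]
post top [ 606.9 -108.3  174. ] [ 618.9 -105.1  174. ] [ 627.4 -136.3  174. ] [ 614.8 -140.   174. ]
from [ 459.1 -301.2  386.8] dist 159.6 rotvec [-0.6  0.  -1.5] tool delta [ 14.6  27.6 156.5] n 5
[np.float64(0.29), np.float64(0.55), np.float64(3.13)] [np.float64(-0.1), np.float64(0.0), np.float64(-0.3)]
[np.float64(0.29), np.float64(0.55), np.float64(3.13)] [np.float64(-0.1), np.float64(0.0), np.float64(-0.3)]
[np.float64(0.29), np.float64(0.54), np.float64(3.13)] [np.float64(-0.1), np.float64(0.0), np.float64(-0.3)]
[np.float64(0.28), np.float64(0.54), np.float64(3.13)] [np.float64(-0.1), np.float64(0.0), np.float64(-0.3)]
[np.float64(0.28), np.float64(0.53), np.float64(3.13)] [np.float64(-0.1), np.float64(0.0), np.float64(-0.3)]
```

Emit:
{"op": "servo_tool", "data": {"moves": [0.4, 0.8, 3, 0, 0, -0.4, 0.4, 0.8, 3, 0, 0, -0.4, 0.4, 0.7, 3, 0, 0, -0.4, 0.2, 0.4, 3, 0, 0, -0.3, 0, 0, 0, 0, 0, 0]}}

```text
clock: 7.82
tcp_pos: [478.2, -320.2, 264.0]
ee_rot: [-0.005, 0.999, 0.049, 0.002]
force: [-0.7, -0.5, -1.4]
gripper_width: 85.3
```

```bash
python3 - <<'E'
from h import *
plan(np.array([475.4,-326.1,145]),Rdown(5.1))
d=snap('wrist','wrist10')
cv2.imwrite('pics/w10.png',cv2.resize(d['frame'],(800,600)))
E
```

```text
from [ 478.2 -320.2  264. ] dist 119.1 rotvec [-0.6 -0.3  0.5] tool delta [ -3.9   6.8 118.9] n 4
[np.float64(-0.1), np.float64(0.17), np.float64(2.97)] [np.float64(-0.1), np.float64(-0.1), np.float64(0.1)]
[np.float64(-0.09), np.float64(0.16), np.float64(2.97)] [np.float64(-0.1), np.float64(-0.1), np.float64(0.1)]
[np.float64(-0.09), np.float64(0.15), np.float64(2.97)] [np.float64(-0.1), np.float64(-0.1), np.float64(0.1)]
[np.float64(-0.09), np.float64(0.15), np.float64(2.97)] [np.float64(-0.1), np.float64(-0.1), np.float64(0.1)]
```

View pics/w10.png

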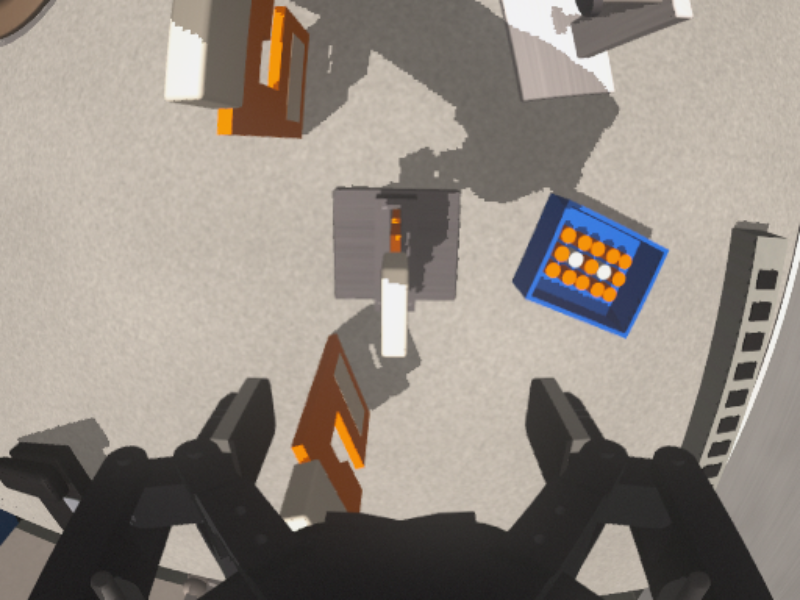

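Emit:
{"op": "servo_tool", "data": {"moves": [-0.2, 0.3, 2.5, 0, 0, 0.3, -0.2, 0.3, 2.8, 0, 0, 0.3, 0, 0.1, 2.5, 0, 0, 0, 0, 0, 1.8, 0, 0, 0, 0, 0, 0, 0, 0, 0]}}

```text
clock: 8.28
tcp_pos: [483.7, -323.0, 180.0]
ee_rot: [-0.001, 0.999, 0.047, 0.01]
force: [-0.1, 1.1, 0.4]
gripper_width: 85.3
```

```bash
python3 - <<'E'
from h import *
plan(np.array([475.4,-326.1,145]),Rdown(5.1))
E
```

```text
from [ 483.7 -323.   180. ] dist 36.1 rotvec [-0.1 -1.1  0.3] tool delta [-9.2  2.4 34.8] n 1
[np.float64(-0.92), np.float64(0.24), np.float64(3.48)] [np.float64(-0.1), np.float64(-1.1), np.float64(0.3)]
```

Emit:
{"op": "servo_tool", "data": {"moves": [-0.8, 0.2, 0.8, 0, -1, 0.3, -0.3, 0.1, 1.2, 0, 0, 0, -0.1, 0, 1.0, 0, 0, 0, 0, 0, 0.3, 0, 0, 0, 0, 0, 0, 0, 0, 0]}}

```text
clock: 8.7
tcp_pos: [475.4, -327.3, 152.2]
ee_rot: [0.002, 0.999, 0.045, 0.004]
force: [-0.1, -0.4, 0.3]
gripper_width: 85.4
```

```bash
python3 - <<'E'
from h import *
plan(np.array([475.4,-326.1,145]),Rdown(5.1))
E
```

```text
from [ 475.4 -327.3  152.2] dist 7.3 rotvec [ 0.2 -0.5  0.1] tool delta [ 0.  -1.2  7.2] n 1
[np.float64(0.0), np.float64(-0.12), np.float64(0.72)] [np.float64(0.2), np.float64(-0.5), np.float64(0.1)]
```

Centred over the tab; go down the last 7 mm and close.

Emit:
{"op": "servo_tool", "data": {"moves": [0, -0.1, 0.7, 0.2, -0.5, 0, 0, 0, 0.2, 0, 0, 0, 0, 0, 0, 0, 0, 0]}}

```text
clock: 8.95
tcp_pos: [476.0, -326.6, 143.5]
ee_rot: [0.001, 0.999, 0.045, 0.0]
force: [-0.1, -0.2, -0.0]
gripper_width: 85.7
```

Emit:
{"op": "servo_tool", "data": {"moves": [0, 0, 0, 0, 0, 0, 0, 0, 0, 0, 0, 0, 0, 0, 0, 0, 0, 0, 0, 0, 0, 0, 0, 0, 0, 0, 0, 0, 0, 0], "gripper": -1, "newtons": 40}}

```text
clock: 9.37
tcp_pos: [476.6, -326.7, 144.0]
ee_rot: [0.001, 0.999, 0.045, 0.0]
force: [0.3, 0.5, 0.0]
gripper_width: 25.7
```

```bash
python3 - <<'E'
from h import *
d=snap('wrist','wrist11')
cv2.imwrite('pics/w11.png',cv2.resize(d['frame'],(800,600)))
s=readout.sense();print(s['tcp_pos'],s['ee_rot'],s['force'],s['gripper_width'])
E
```

```text
[ 476.56488399 -326.70487255  144.00913495] [8.12248008e-04 9.98991530e-01 4.48898596e-02 4.04050677e-04] [-0.2293436   0.79775261  0.17529198] 17.47478068358859
```

View pics/w11.png

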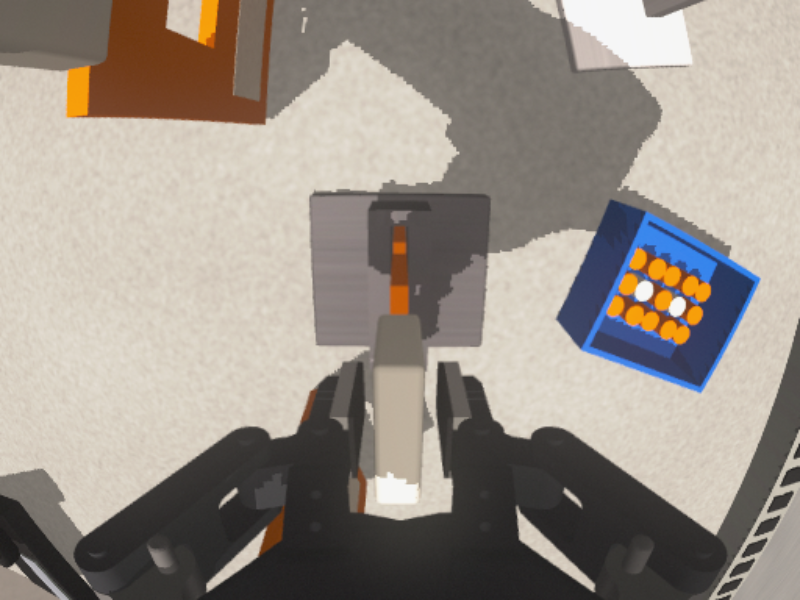

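Emit:
{"op": "servo_tool", "data": {"moves": [0, 0, 0, 0, 0, 0, 0, 0, 0, 0, 0, 0, 0, 0, 0, 0, 0, 0], "newtons": 60}}

```text
clock: 9.67
tcp_pos: [476.5, -326.8, 144.2]
ee_rot: [0.001, 0.999, 0.045, 0.0]
force: [-0.5, -0.4, 1.1]
gripper_width: 13.0
```

Emit:
{"op": "servo_tool", "data": {"moves": [0, 0, -0.8, 0, 0, 0, 0, 0, -1.5, 0, 0, 0, 0, 0, -1.5, 0, 0, 0, 0, 0, -1.5, 0, 0, 0, 0, 0, 0, 0, 0, 0]}}

```text
clock: 10.08
tcp_pos: [476.3, -325.7, 199.4]
ee_rot: [-0.0, 0.999, 0.045, -0.0]
force: [1.0, -0.3, -0.8]
gripper_width: 13.3
```

Emit:
{"op": "servo_tool", "data": {"moves": [0, 0, -2.5, 0, 0, 0, 0, 0, -2.5, 0, 0, 0, 0, 0, -1.5, 0, 0, 0, 0, 0, 0, 0, 0, 0]}}

```text
clock: 10.42
tcp_pos: [475.2, -325.2, 265.4]
ee_rot: [-0.001, 0.999, 0.045, -0.001]
force: [2.0, -0.4, -0.4]
gripper_width: 13.5
```

```bash
cat >> h.py <<'E'
pin=np.array([589.,-130.8,160.]); py=-ux
E
python3 - <<'E'
from h import *
print(readout.sense()['joint_pos'], atz('top0',(348,167),50))
A=pin-100*py; A[2]=225
plan(A,Rdown(17.1))
d=snap('wrist','wrist12')
cv2.imwrite('pics/w12.png',cv2.resize(d['frame'],(800,600)))
d=snap('scene','scene12'); cv2.imwrite('pics/s12.png',cv2.resize(d['frame'][80:270,120:340],None,fx=3,fy=3,interpolation=2))
E
```

```text
[ 0.76906399  0.32443588 -0.32568946  1.65438433  0.10955472  1.18426917
  0.50785187] [ 642.6 -317.    50. ]
from [ 475.2 -325.2  265.4] dist 178.6 rotvec [ -0.2   0.1 -11.9] tool delta [151.6 -85.4  40.2] n 5
[np.float64(3.03), np.float64(-1.71), np.float64(0.8)] [np.float64(-0.0), np.float64(0.0), np.float64(-2.4)]
[np.float64(3.1), np.float64(-1.58), np.float64(0.8)] [np.float64(-0.0), np.float64(0.0), np.float64(-2.4)]
[np.float64(3.16), np.float64(-1.45), np.float64(0.81)] [np.float64(-0.0), np.float64(0.0), np.float64(-2.4)]
[np.float64(3.22), np.float64(-1.32), np.float64(0.81)] [np.float64(-0.0), np.float64(0.0), np.float64(-2.4)]
[np.float64(3.27), np.float64(-1.18), np.float64(0.81)] [np.float64(-0.0), np.float64(0.0), np.float64(-2.4)]
```

View pics/w12.png

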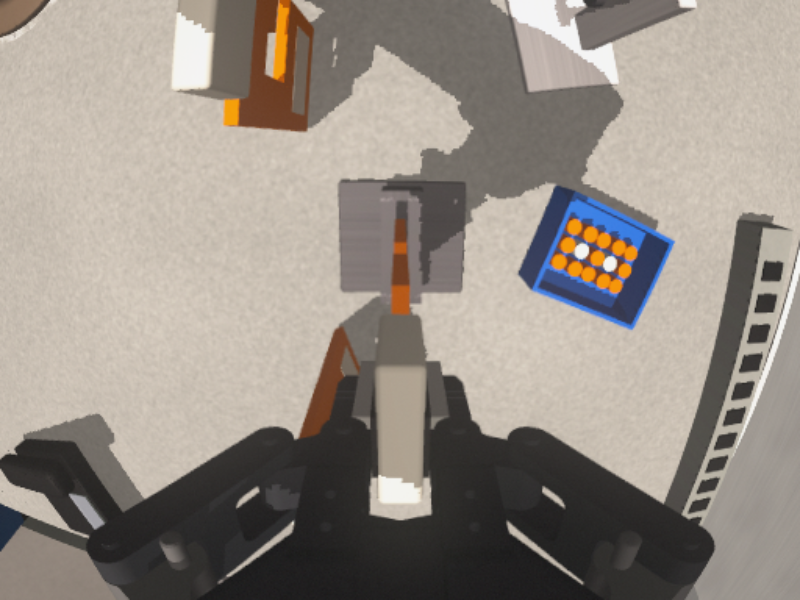

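View pics/s12.png

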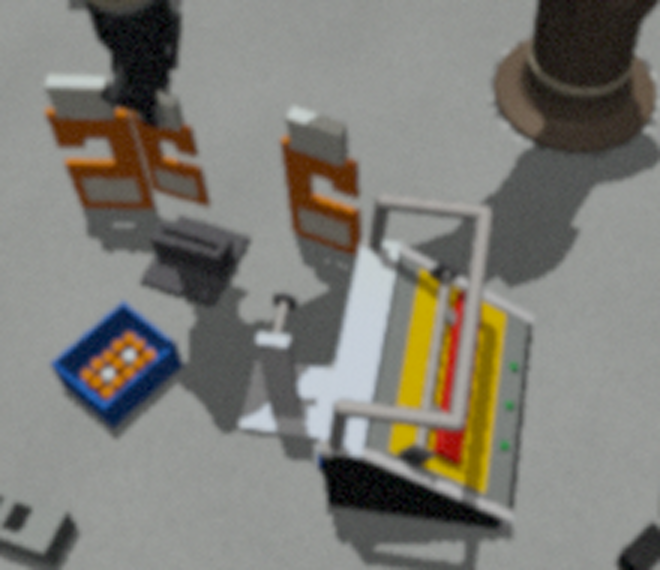

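Emit:
{"op": "servo_tool", "data": {"moves": [2.6, -1.5, 0, 0, 0, -2.4, 2.6, -1.4, 0.5, 0, 0, -2.4, 2.6, -1.2, 0.5, 0, 0, -2.4, 2.6, -1.1, 0.5, 0, 0, -2.0, 1.5, -0.6, 0.5, 0, 0, -1.0]}}

```text
clock: 10.93
tcp_pos: [578.6, -250.4, 232.8]
ee_rot: [-0.003, 0.991, 0.132, -0.008]
force: [-0.2, 0.6, -1.4]
gripper_width: 13.4
```

Emit:
{"op": "servo_tool", "data": {"moves": [0, 0, 0, 0, 0, 0, 0, 0, 0, 0, 0, 0]}}

```text
clock: 11.1
tcp_pos: [579.5, -245.8, 227.4]
ee_rot: [-0.006, 0.991, 0.135, -0.01]
force: [0.5, -0.5, -1.9]
gripper_width: 13.4
```

```bash
python3 - <<'E'
from h import *
A=pin-100*py; A[2]=225
plan(A,Rdown(17.1))
E
```

```text
from [ 579.5 -245.8  227.4] dist 43.6 rotvec [-0.9  1.1 -1.6] tool delta [42.7 -8.3  1.7] n 2
[np.float64(2.14), np.float64(-0.41), np.float64(0.08)] [np.float64(-0.4), np.float64(0.5), np.float64(-0.8)]
[np.float64(2.14), np.float64(-0.39), np.float64(0.1)] [np.float64(-0.4), np.float64(0.5), np.float64(-0.8)]
```

Emit:
{"op": "servo_tool", "data": {"moves": [1.9, -0.3, 0, -0.4, 0.6, -0.8, 1.7, -0.3, 0, -0.4, 0.6, -0.8, 0.7, 0, 0.2, 0, 0, 0, 0, 0, 0, 0, 0, 0]}}

```text
clock: 11.43
tcp_pos: [618.7, -230.1, 222.2]
ee_rot: [-0.0, 0.989, 0.147, -0.0]
force: [-1.1, 0.1, -1.3]
gripper_width: 13.4
```

```bash
python3 - <<'E'
from h import *
A=pin-100*py; A[2]=217.2
plan(A,Rdown(17.1))
d=snap('wrist','wrist13')
cv2.imwrite('pics/w13.png',cv2.resize(d['frame'],(800,600)))
d=snap('scene','scene13'); cv2.imwrite('pics/s13.png',cv2.resize(d['frame'][100:240,140:320],None,fx=4,fy=4,interpolation=2))
E
```

```text
from [ 618.7 -230.1  222.2] dist 6.3 rotvec [-0.   0.  -0.2] tool delta [ 0.8 -3.6  5. ] n 1
[np.float64(0.08), np.float64(-0.36), np.float64(0.5)] [np.float64(-0.0), np.float64(0.0), np.float64(-0.2)]
```

View pics/w13.png

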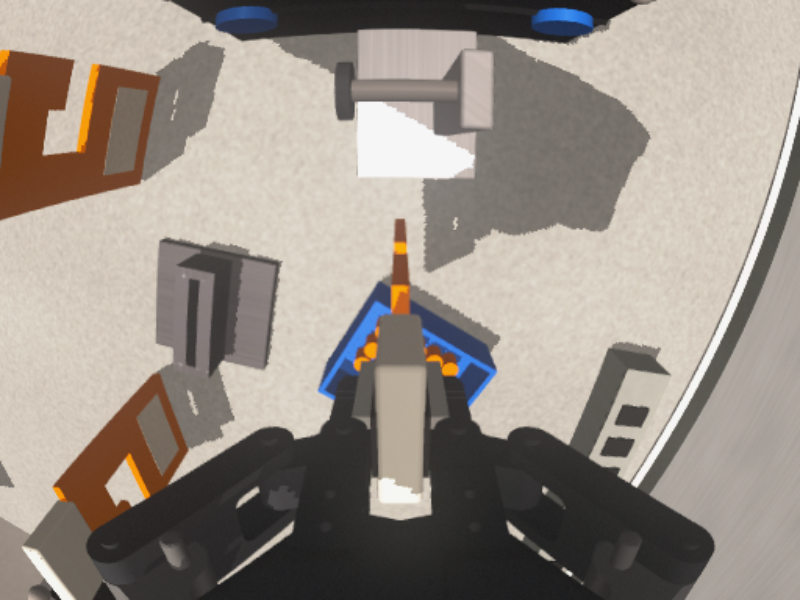

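View pics/s13.png

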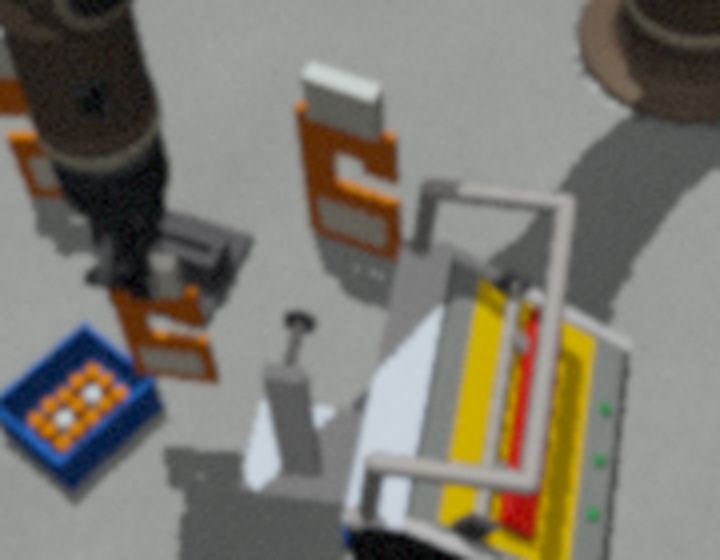

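```bash
python3 - <<'E'
from h import *
w=lambda x,y:('wrist13',(x/1.5625,y/1.5625))
h=atz(*w(355,90),160); r=atz(*w(459,90),160); print(h,r,(h+r)/2,np.linalg.norm(h-r),np.degrees(np.arctan2(*(r-h)[1::-1])))
s=readout.sense(); rr=rot(s['ee_rot']); m=(h+r)/2
print('tcp rel pin: ', uy@(s['tcp_pos']-m), py@(s['tcp_pos']-m), 'old',uy@(s['tcp_pos']-pin), py@(s['tcp_pos']-pin))
# check: slot upper edge in wrist image? plate's near edges
tab=s['tcp_pos']+[0,0,15.8]
for nm,p in [('edge top shoulder',tab+py*35-20*uz),('slot mouth mid',tab+py*35-73*uz),('tab bottom edge',tab+py*25+20*uz)]: print(nm,proj('wrist13',p)*1.5625)
E
```

```text
[ 569.3 -135.9  160. ] [ 612.  -122.7  160. ] [ 590.65 -129.3   160.  ] 44.693735578937726 17.178130510670133
tcp rel pin:  -4.023918129947056 -105.0795804536064 old -2.005518129947081 -104.1306804536064
edge top shoulder [397.8125  286.40625]
slot mouth mid [398.4375  249.53125]
tab bottom edge [397.1875 371.25  ]
```

Emit:
{"op": "servo_tool", "data": {"moves": [0.3, -0.5, 0.4, 0, 0, -0.1, 0, -1.0, 0, 0, 0, 0, 0, -0.8, 0, 0, 0, 0, 0, 0, 0, 0, 0, 0]}}

```text
clock: 11.87
tcp_pos: [611.8, -208.0, 218.7]
ee_rot: [0.0, 0.989, 0.146, -0.001]
force: [-0.0, 0.9, -1.0]
gripper_width: 13.4
```

```bash
sed -i 's/^pin=.*;/pin=np.array([589.8,-130.0,160.]);/' h.py; cat >> h.py <<'E'
def rel():
    s=readout.sense(); t=s['tcp_pos']; print('rel pin x %.1f y %.1f seat z %.1f'%(uy@(t-pin),py@(t-pin)+.7,t[2]+15.8-55-160),'rv',(rot(s['ee_rot']).inv()*Rdown(17.1)).as_rotvec(degrees=True).round(1),'F',s['force'].round(1),s['gripper_width'])
E
python3 -c "
from h import *
rel()"
```

```text
rel pin x -1.9 y -80.4 seat z 19.5 rv [ 0.   0.1 -0.3] F [-0.   0.9 -1. ] 13.378471879671007
```

Emit:
{"op": "servo_tool", "data": {"moves": [0.15, -1.0, 0.15, 0, 0, -0.3, 0, -1.3, 0, 0, 0, 0, 0, -1.0, 0, 0, 0, 0, 0, 0, 0, 0, 0, 0]}}

```text
clock: 12.2
tcp_pos: [602.1, -172.0, 217.8]
ee_rot: [0.001, 0.989, 0.149, -0.001]
force: [0.4, 0.2, -1.4]
gripper_width: 13.4
```

```bash
python3 - <<'E'
from h import *
rel()
d=snap('wrist','wrist14')
cv2.imwrite('pics/w14.png',cv2.resize(d['frame'],(800,600)))
d=snap('scene','scene14'); cv2.imwrite('pics/s14.png',cv2.resize(d['frame'][130:220,160:280],None,fx=6,fy=6,interpolation=2))
E
```

```text
rel pin x -0.6 y -43.1 seat z 18.6 rv [0.  0.1 0. ] F [ 0.4  0.2 -1.4] 13.414797987562828
```

View pics/w14.png

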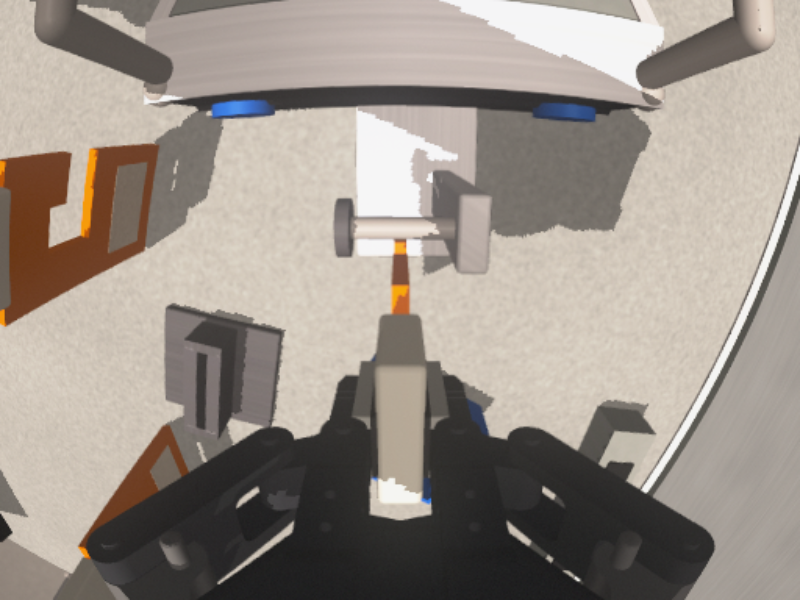

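View pics/s14.png

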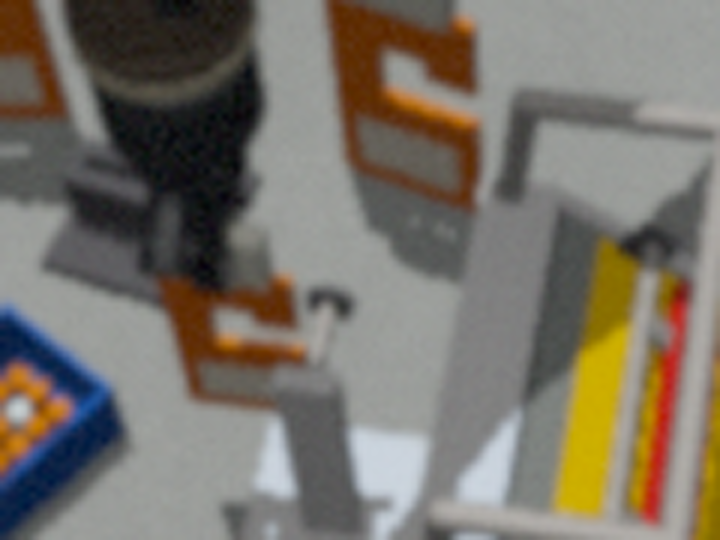

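Emit:
{"op": "servo_tool", "data": {"moves": [0, -0.8, 0.05, 0, 0, 0, 0, -0.8, 0, 0, 0, 0, 0, -0.4, 0, 0, 0, 0, 0, 0, 0, 0, 0, 0]}}

```text
clock: 12.63
tcp_pos: [596.2, -155.2, 217.1]
ee_rot: [0.002, 0.989, 0.147, -0.001]
force: [0.6, -0.3, -1.8]
gripper_width: 13.4
```

```bash
python3 -c "
from h import *
rel()"
```

```text
rel pin x -1.3 y -25.2 seat z 17.9 rv [ 0.2  0.1 -0.2] F [ 0.6 -0.3 -1.8] 13.395427066186137
```

Emit:
{"op": "servo_tool", "data": {"moves": [0.1, -1.0, 0, 0, 0, 0, 0, -0.8, 0, 0, 0, 0, 0, -0.5, 0, 0, 0, 0, 0, 0, 0, 0, 0, 0]}}

```text
clock: 12.97
tcp_pos: [589.8, -130.5, 216.9]
ee_rot: [0.002, 0.989, 0.147, -0.001]
force: [-0.3, -0.7, -1.5]
gripper_width: 13.1
```

```bash
python3 -c "
from h import *
rel()"
```

```text
rel pin x -0.1 y 0.2 seat z 17.7 rv [ 0.2  0.1 -0.2] F [-0.3 -0.7 -1.5] 13.068538322068934
```

```bash
python3 - <<'E'
from h import *
d=snap('wrist','wrist15')
cv2.imwrite('pics/w15.png',cv2.resize(d['frame'],(800,600)))
d=snap('scene','scene15'); cv2.imwrite('pics/s15.png',cv2.resize(d['frame'][130:220,160:280],None,fx=6,fy=6,interpolation=2))
E
```

```text
(no output)
```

View pics/w15.png

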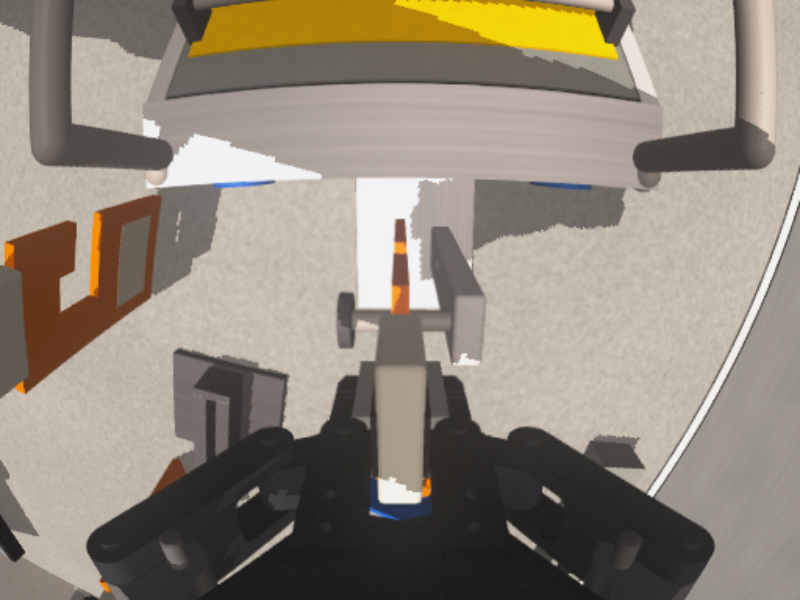

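View pics/s15.png

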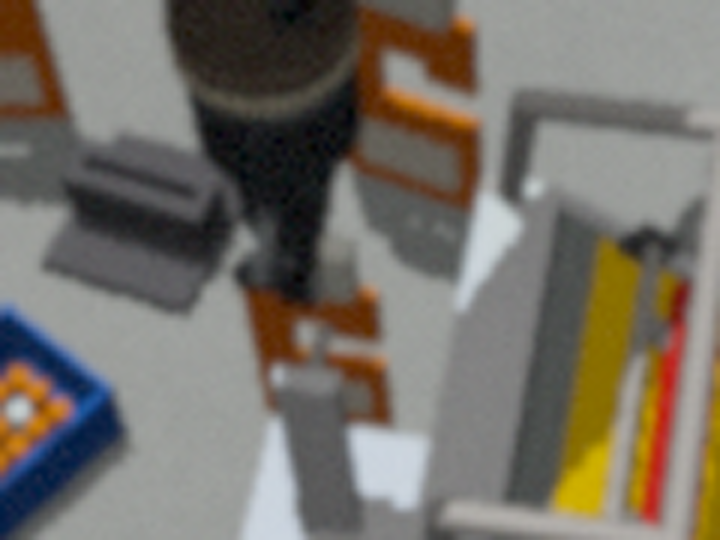

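Emit:
{"op": "servo_tool", "data": {"moves": [0, 0, 0.5, 0, 0, 0, 0, 0, 0.5, 0, 0, 0, 0, 0, 0.3, 0, 0, 0, 0, 0, 0, 0, 0, 0]}}

```text
clock: 13.4
tcp_pos: [590.1, -133.5, 202.5]
ee_rot: [0.003, 0.989, 0.146, -0.001]
force: [-0.4, 0.1, -1.3]
gripper_width: 13.6
```

```bash
python3 -c "
from h import *
rel()"
```

```text
rel pin x -0.7 y -2.8 seat z 3.3 rv [ 0.3  0.1 -0.4] F [-0.4  0.1 -1.3] 13.581224973365417
```

Emit:
{"op": "servo_tool", "data": {"moves": [0, -0.3, 0.2, 0.3, 0, -0.3, 0, 0, 0.15, 0, 0, 0, 0, 0, 0, 0, 0, 0]}}

```text
clock: 13.65
tcp_pos: [589.1, -130.6, 198.9]
ee_rot: [-0.001, 0.989, 0.148, -0.001]
force: [-1.8, -0.7, 2.1]
gripper_width: 13.3
```

```bash
python3 -c "
from h import *
rel()"
```

```text
rel pin x -0.8 y 0.3 seat z -0.3 rv [-0.1  0.1 -0.1] F [-1.8 -0.7  2.1] 13.27142766184242
```

Emit:
{"op": "servo_tool", "data": {"moves": [0, 0, 0, 0, 0, 0, 0, 0, 0, 0, 0, 0, 0, 0, 0, 0, 0, 0]}}

```text
clock: 13.9
tcp_pos: [589.1, -130.6, 199.0]
ee_rot: [-0.001, 0.989, 0.148, -0.001]
force: [-1.3, 1.4, -0.4]
gripper_width: 13.4
```

Emit:
{"op": "servo_tool", "data": {"moves": [0, 0, 0, 0, 0, 0, 0, 0, 0, 0, 0, 0, 0, 0, 0, 0, 0, 0, 0, 0, 0, 0, 0, 0], "gripper": 0}}

```text
clock: 14.23
tcp_pos: [589.6, -130.8, 199.2]
ee_rot: [-0.0, 0.989, 0.148, -0.001]
force: [0.6, 0.6, -0.1]
gripper_width: 42.6
```

```bash
python3 - <<'E'
from h import *
rel()
d=snap('wrist','wrist16')
cv2.imwrite('pics/w16.png',cv2.resize(d['frame'],(800,600)))
E
```

```text
rel pin x -0.4 y -0.0 seat z -0.0 rv [-0.1  0.1 -0.1] F [ 0.6  0.6 -0.1] 42.591178846068175
```

View pics/w16.png

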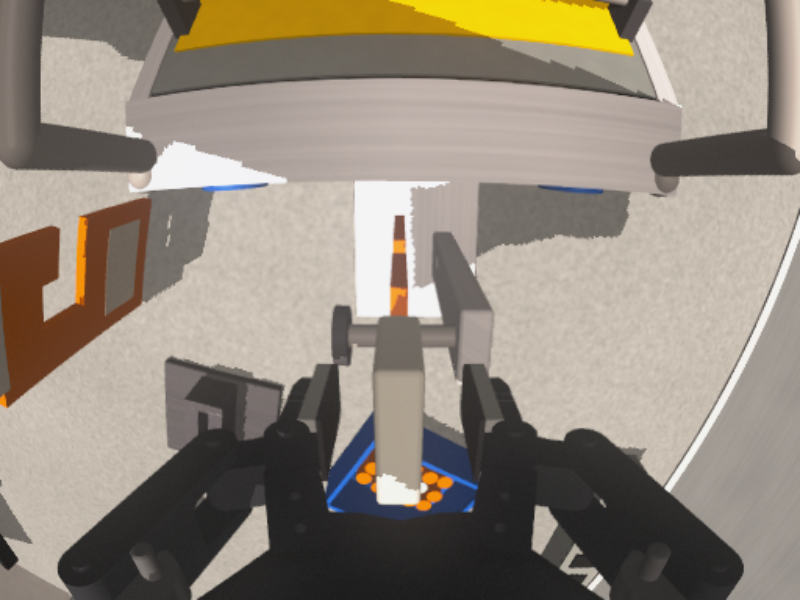

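The plate hangs free on the pin (tab around 398,400, between head at 341,335 and post at 475,335). Straight up and away.

Emit:
{"op": "servo_tool", "data": {"moves": [0, 0, -1.5, 0, 0, 0, 0, 0, -2.5, 0, 0, 0, 0, 0, -3, 0, 0, 0, 0, 0, -3, 0, 0, 0, 0, 0, -3, 0, 0, 0]}}

```text
clock: 14.7
tcp_pos: [586.2, -130.7, 325.7]
ee_rot: [-0.003, 0.989, 0.148, -0.008]
force: [0.5, 0.6, 0.2]
gripper_width: 42.5
```

Emit:
{"op": "servo_tool", "data": {"moves": [-0.5, 2.5, -1, 0, 0, 0, -0.5, 3, 0, 0, 0, 0, -0.5, 3, 0, 0, 0, 0, 0, 1, 0, 0, 0, 0, 0, 0, 0, 0, 0, 0]}}

```text
clock: 15.12
tcp_pos: [604.1, -226.8, 346.7]
ee_rot: [-0.0, 0.989, 0.151, -0.0]
force: [-0.5, 0.4, -1.5]
gripper_width: 43.0
```

```bash
python3 - <<'E'
from h import *
rel()
d=snap('wrist','wrist17')
cv2.imwrite('pics/w17.png',cv2.resize(d['frame'],(800,600)))
d=snap('scene','scene17'); cv2.imwrite('pics/s17.png',cv2.resize(d['frame'][90:270,140:320],None,fx=3.3,fy=3.3,interpolation=2))
d=snap('top','top17'); cv2.imwrite('pics/t17.png',cv2.resize(d['frame'],(800,600)))
E
```

```text
rel pin x -14.8 y -96.1 seat z 147.5 rv [-0.   0.   0.3] F [-0.5  0.4 -1.5] 42.99976294266211
```

View pics/w17.png

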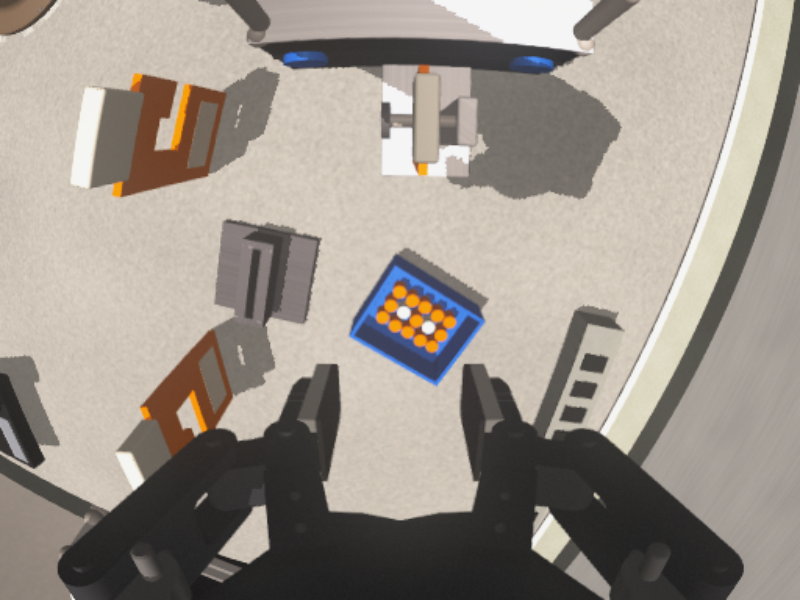

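View pics/s17.png

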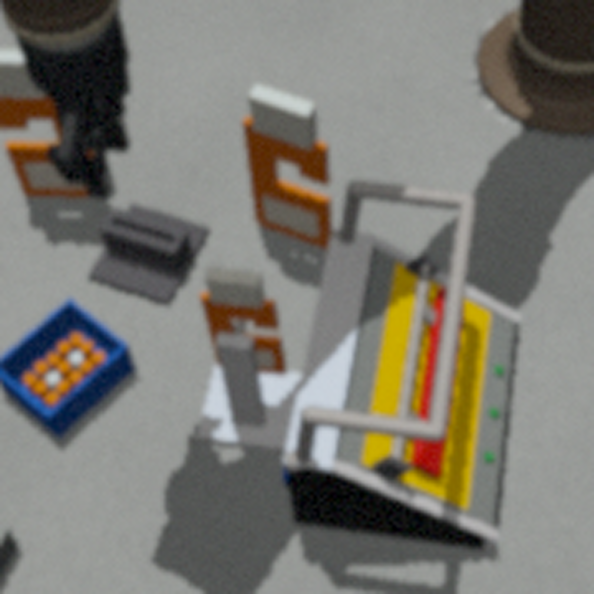

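View pics/t17.png

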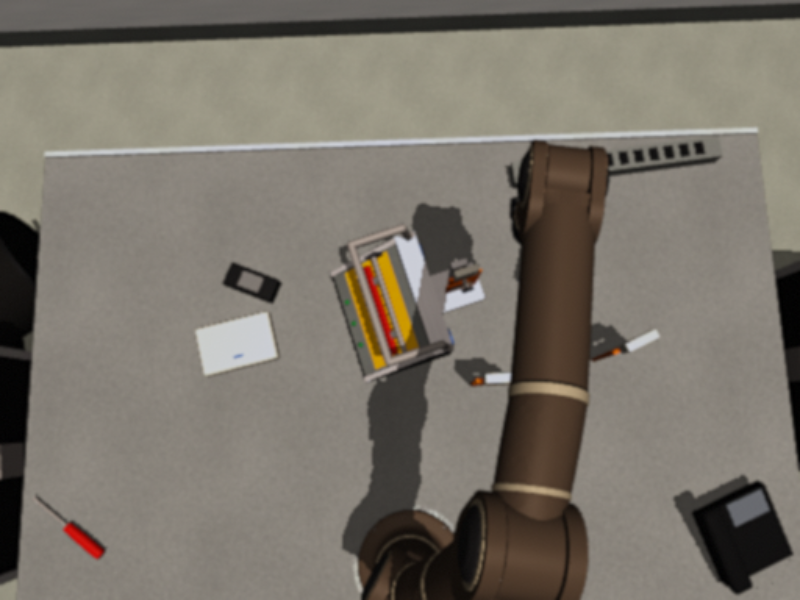

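Emit:
{"op": "servo_tool", "data": {"moves": [0, 0, 0, 0, 0, 0, 0, 0, 0, 0, 0, 0, 0, 0, 0, 0, 0, 0, 0, 0, 0, 0, 0, 0, 0, 0, 0, 0, 0, 0]}}

```text
clock: 15.68
tcp_pos: [604.1, -216.3, 346.6]
ee_rot: [-0.002, 0.988, 0.157, -0.001]
force: [0.6, 0.1, -0.7]
gripper_width: 42.8
```

```bash
python3 - <<'E'
from h import *
a=snap('wrist','wrist18')['frame']; w=lambda n,x,y:(n,(x/1.5625,y/1.5625))
P=np.array([atz(*w('wrist17',x,y),195+40-0) for x,y in [(416,74),(439,74),(438,161),(414,161)]])
m=P.mean(0); print('tab top',m,'rel pin',uy@(m-pin),py@(m-pin))
b=cv2.imread('pics/wrist17.png'); print('shift',cv2.phaseCorrelate(cv2.cvtColor(b,6)[40:120,240:310].astype(float),cv2.cvtColor(a,6)[40:120,240:310].astype(float)))
print(ticket.finish_job())
E
```

```text
tab top [ 589.025 -132.075  235.   ] rel pin -1.3509499999998662 -1.7558500000000292
shift ((-1.8933626283760248, 9.601740993033566), 0.4036914222258534)
the job is handed in; nothing more can be done
None
```

The stop bar is pressed home and level, and the orange lockout plate hangs free on the pin. I handed the job in at about 15.7 s of the 59 s allowed; it gave no verdict.

- **Stop bar:** I pressed it under 2 mm from its middle (by the camera measurement), along the panel's normal and below the guard tube. It met a solid stop: pushing harder, up to 36 N, moved it only 0.6 mm. A picture after backing off shows both ends level and fits an angle of about 0.2 rad, but I could not read the bar's joint values directly.
- **Lockout plate:** I took the smallest of the three plates, the one in the stand. I drew it straight up, slid its slot over the pin and lowered it until the force showed contact. Then I released it and backed away. The last check put its tab about 1.4 mm along the pin and 1.8 mm sideways from the pin's middle, and upright.
- **Bystanders:** the network box and the bin look unmoved in the last pictures, and so does the adapter.

One check failed. To see whether the plate was still swinging, I compared two wrist pictures. The arm drifted about 10 mm between them, so that comparison says nothing. That it hangs at rest rests on the still pictures alone.

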